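# Free the jammed transit wedge and close the slide warmer

## Task

The sample carriage of the bench warmer is still chocked open by its toothed transit wedge. Work the wedge out by its loop, pulling gently to one side and then the other so that its teeth pass the catches one at a time (a straight or hard pull only jams it), and leave it lying flat on the bench clear of the slot. Then push the carriage fully home, with its dish still in place, and leave everything else where it stands.

Things in the scene. Friction and masses are not known exactly. Their poses are not given: they have to be found in the camera images.
- mouth (a point): Middle of the slot's mouth in the warmer, 20 mm above the bench. x points into the slot, level; y left, towards the housing; z up. From x = 0 to 6 mm two fixed upright catches stand with inner faces at y = +23 and -23 mm, joined by a strap 41 to 48 mm above the bench, so the wedge cannot be lifted out. Behind them the slot is 68 mm wide and 130 mm deep; its floor is the bench.
- warmer: The bench warmer, fixed to the bench: white housing 75 mm high, 156 mm wide, left of the slot; the sample carriage to the right of it. Origin on the bench under the middle of the slot's mouth; axes as for the mouth. The slot is open in front, towards -x.
- loop (a point): Centre of the opening of the flat loop at the wedge's tail, 10 mm above the bench. x points to the wedge's nose, y to its left, z up; at the start within a few degrees of the slot's axes. Bars 8 mm thick and 20 mm high lie on the bench; the opening is 46 mm along x, 60 mm along y, the bench under it: closed fingers can go down into it and pull on its bars, or a bar can be pinched.
- nose (a point): Middle of the end face of the wedge's nose, 10 mm above its underside, 166 mm from the loop's centre; same axes as the loop. At the start some 115 mm inside the slot, the first tooth a few mm inside the catches. The wedge is out when this point is outside the mouth.
- wedge: Loose dark grey metal wedge, 0.35 kg, 197 mm long: plate 32 mm wide, 20 mm high, tapering back up to 37 mm high. Origin on the underside, 51 mm from the loop centre. Four square teeth stand out 10 mm, 22 mm apart, in turn left, right, left, right from the tail on. The catch of its own side stops a tooth: pull to the right to pass a left tooth, to the left for a right one; it then stops on the next.
- push_plate (a point): Point on the right-hand (outer) face of the carriage, an upright plate along x, 113 mm long, 8 to 62 mm above the bench; the point is 40 mm above the bench, 33 mm from the plate's front end. y points left, the way the carriage closes. Push it from its right, where the bench is free for 120 mm.
- carriage (a joint): Travel of the sample carriage (grey block with a shallow pan on top, right of the slot), in m: 0 fully out to the right (start), 0.066 fully home, against the housing. It slides level to the left (y of the mouth), needs about 3 N, has no spring and stays where it is left. With the wedge in, it cannot close.
- pan (a point): Centre of the floor of the carriage's pan, 45 mm above the bench, where the dish stands.
- dish: Bystander: round closed glass dish, 56 mm across, 20 mm high, loose in the pan; rides along with the carriage. Origin under its centre.
- tipbox: Bystander: open blue box 75 x 110 x 50 mm, on top of the housing.
- beaker: Bystander: glass beaker 70 mm across, 90 mm high, left front of the bench.
- washbottle: Bystander: white bottle 64 mm across, 170 mm high, at the left.
- tuberack: Bystander: white rack with holes, 100 x 160 x 45 mm, at the right.
- slidebox: Bystander: cardboard box 100 x 85 x 35 mm, at the left front, beyond the beaker.
- spatula: Bystander: spatula 170 mm long lying at the right front.
There are look-alikes about, which are no part of the job. Leave any purple or yellow look-alike of the wedge alone.

How it is judged:
On the way, in this order (a step that is already met when the one before it is completed fails the run):
1. the wedge is wholly out of the slot, flat on the bench, the carriage not yet pushed (x of nose in the frame of mouth below -0.004 m and angle between wedge's own z axis and vertical below 0.1 rad and height (world z) of nose below 0.02 m and value of joint carriage below 0.02 m), for 0.2 s.
2. the carriage is fully home (value of joint carriage above 0.061 m), for 0.2 s.
At the end, for the whole second after the job is handed in: The wedge lies flat on the bench (tilt under 0.1 rad), at rest, its nose at least 4 mm outside the mouth; the carriage is within 5 mm of fully home (travel over 61 mm) with the dish within 30 mm of the pan's centre; no other bystander has moved more than 30 mm (x of nose in the frame of mouth below -0.004 m and angle between wedge's own z axis and vertical below 0.1 rad and height (world z) of nose below 0.02 m and value of joint carriage above 0.061 m and linear speed of wedge below 0.01 m/s and not (distance between dish and pan above 0.03 m) and not (distance of any of tipbox, beaker, washbottle, tuberack, slidebox, spatula from where it was at the start of the episode above 0.03 m)); the robot touches nothing.
It fails at once if the wedge was forced: more than 200 N between the wedge and the warmer (contact force between wedge and warmer above 200 N).
It fails at once if the dish left its place in the carriage's pan (distance between dish and pan above 0.03 m).
It fails at once if a bystander was moved more than 30 mm (distance of any of tipbox, beaker, washbottle, tuberack, slidebox, spatula from where it was at the start of the episode above 0.03 m).
It also fails if it takes over 72 s, if anything falls off the work surface, if the arm or the gripper's body presses on something with over 40 N, if the wrist force passes 120 N, or if a joint passes its speed limit or range.

## Robot

A 7-joint arm with a two-finger parallel gripper is mounted at the origin on the work surface. World frame = base frame: x ahead of the robot, y to its left, z up, the work surface at z = 0. Lengths are in m, angles in rad, forces in N, time in s.
With the tool pointing down it reaches from about 0.4 to 0.85 m from the base axis. Payload 4.5 kg.
Tool frame: the origin (TCP) lies midway between the tips of the shut fingers; the grasp point (between the pads) lies 19 mm behind it; z points along the fingers, y is the direction in which the jaws open and shut (so a half turn about z gives the same grasp; the last joint's range is limited). The gripper opens to 88 mm and grips with 3 to 60 N. Pads are 18 mm wide; open, the fingers measure 123 mm over their backs; the gripper's body (75 mm by 187 mm) begins 45 mm behind the grasp point.
Start: joints at [1.374, 0.689, -0.195, 1.565, 0.157, 0.902, -0.215], TCP at [0.143, -0.608, 0.239] pointing down, gripper open.
Joint ranges: [-3.01, 3.01], [-0.46, 2.08], [-1.47, 1.51], [0.13, 2.56], [-1, 4.14], [0.04, 2.09], [-2.66, 2.66]. Speed limits (rad/s): [2.57, 2.57, 3.14, 3.14, 3.14, 3.14, 3.14].

## Interface

Orientations are given as a unit quaternion [x, y, z, w].
In Python, from plant import r gives the robot as it stands.
- The arm moves only by the tool play_rows, never from a script. Its argument "targets" is a list of rows, each an object of numbers: "jaw": the closure, from 0 (fully open) to 1 (shut); "dx", "dy", "dz": the shift along the tool's x, y, z in m; "yaw": the turn about the tool's z in rad. A call has exactly 5 rows; each row shifts and turns the pose as measured when the row begins, along the tool's axes as they then stand; what a row does not reach is not made up. A row lasts 1/10 s, in which the tool goes at most 50 mm and 8.59 degrees, less where a joint would pass 70% of its speed; a pose out of reach is approached as far as the arm can. A call with a gripper value outside its range is refused whole. The fingers move at their own pace and stop on an object; "squeeze" is the grip in N (left out, the last holds). Time passes only in rows, so rows that do not move let the fingers close, or fill a call up. It gives the time, the measured TCP pose, the force and the opening at its end, in the units of the state.
- r.get_state(): the state, without advancing time (a new reading comes with each control period).
- r.snapshot(name): name is "side" or "top"; returns a dict with "frame" (400x640x3 uint8, red, green, blue), "z_map" (400x640 float32, m along the optical axis (not along the pixel's ray), 0 where there is no reading), "mtx" (3x3 intrinsics, pixels), "position" and "orientation" of the camera in the world. Camera axes: x right, y up, looking along -z (the intrinsics and any distortion apply to the point x, -y, -z); pixel columns grow to the right and rows downward; lengths in m; the calibration is good to about 2 mm. A picture is of the moment at which its call begins.
- r.finish_job(): hands the job in, once; it reports no verdict.
The state is a dict: "clock": time; "q": joint angles; "qd": joint speeds; "joint_torque": joint torques, N m; "tool_pos": TCP position; "eef_rot": TCP orientation; "contact_force": force on the tool from outside, world axes, zero at the start; "moment": the same for the moment, N m; "opening": opening from 0.0 (shut) to 1.0 (fully open).
Only numpy, scipy, OpenCV 4.12 (cv2) and the standard library are available. Lean on these libraries where they do the work, as an engineer would, in place of code of your own. Each camera call takes 0.05 s, during which the arm holds its last target.

## Working session

There is one attempt and no reset: what is moved stays moved. The work goes in short steps, Python scripts to look and compute and a tool call to move; the robot and the scene stay as the last step left them, time stands still between calls to the robot, and variables do not carry over. Pictures are saved under pics/ and viewed, and the job is handed in when it is done.

Besides the shell and the picture viewer there is one more tool, called as name([rows], argument=value, ...), one row to a line, values as JSON. play_rows: Moves the arm, as the interface text tells. Its arguments: {"type":"object","properties":{"targets":{"type":"array"},"squeeze":{"type":"number"}},"required":["targets"]}

```bash
mkdir -p pics; ls; cat > h.py <<'E'
import numpy as np,cv2
from plant import r
from scipy.spatial.transform import Rotation as R
def snap(n,save=None):
    s=r.snapshot(n)
    if save: cv2.imwrite('pics/'+save,s['frame'][:,:,::-1])
    return s
def cloud(s):
    h,w=s['z_map'].shape
    u,v=np.meshgrid(np.arange(w),np.arange(h)); K=s['mtx'];z=s['z_map']
    p=np.stack([(u-K[0,2])/K[0,0]*z,-(v-K[1,2])/K[1,1]*z,-z],-1)
    return p@R.from_quat(s['orientation']).as_matrix().T+s['position']
def proj(s,P):
    p=(np.atleast_2d(P)-s['position'])@R.from_quat(s['orientation']).as_matrix()
    K=s['mtx'];z=-p[:,2]
    return np.stack([K[0,0]*p[:,0]/z+K[0,2],K[1,1]*-p[:,1]/z+K[1,2]],-1)
E
python3 - <<'E'
from h import *
for n in('side','top'):
    s=snap(n,n+'0.png'); print(n,s['mtx'],s['position'],s['orientation'],[k for k in s])
    np.savez(''+n+'0.npz',**s)
st=r.get_state();print({k:np.round(v,3) for k,v in st.items()})
E
```

```text
pics
side [[369.92471759   0.         314.43999785]
 [  0.         369.92471759 192.20723736]
 [  0.           0.           1.        ]] [-0.12210346  0.76903538  0.84719633] [-0.14820003  0.40506317  0.85416034 -0.29046634] ['frame', 'z_map', 'mtx', 'position', 'orientation']
top [[367.45102917   0.         313.62960233]
 [  0.         367.45102917 201.75210625]
 [  0.           0.           1.        ]] [ 0.24443598 -0.00140143  1.11479047] [ 0.08288845 -0.07021465 -0.6656636   0.73830304] ['frame', 'z_map', 'mtx', 'position', 'orientation']
{'clock': np.float64(0.1), 'q': array([ 1.374,  0.69 , -0.195,  1.566,  0.157,  0.903, -0.215]), 'qd': array([-0.   , -0.001, -0.   , -0.003,  0.001,  0.001, -0.001]), 'joint_torque': array([-3.0000e-03, -5.2850e+01, -1.2710e+00, -1.5384e+01, -5.3000e-02,
        2.0000e-03,  0.0000e+00]), 'tool_pos': array([ 0.143, -0.608,  0.238]), 'eef_rot': array([ 0.993,  0.115, -0.   , -0.001]), 'contact_force': array([-0.478, -0.035,  0.959]), 'moment': array([ 0.045, -0.019,  0.045]), 'opening': np.float64(0.999)}
```

View pics/side0.png

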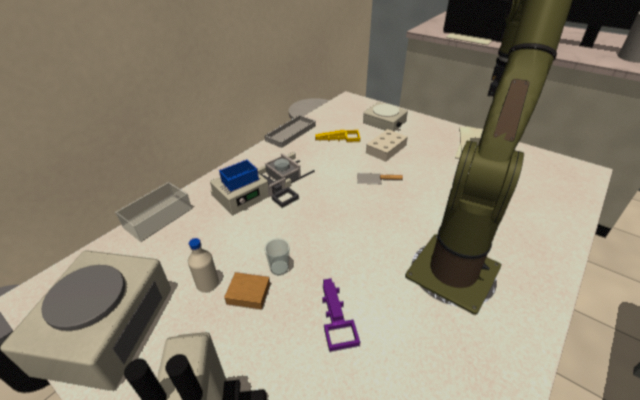

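View pics/top0.png

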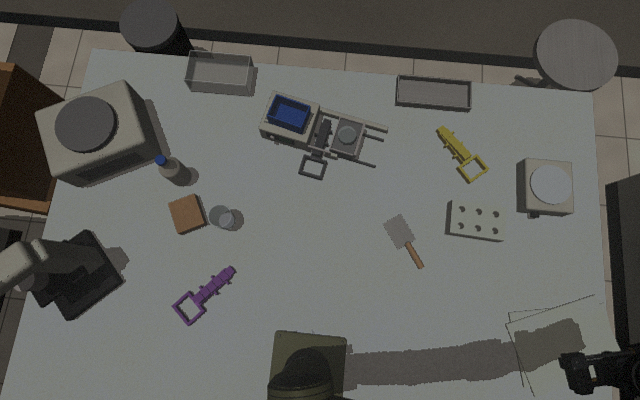

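Candidates for the wedge are the dark grey loop in the warmer (top 313,168; side 285,198), the purple look-alike (top 205,295) and the yellow one (top 460,155). I choose the grey one and will check it in a close crop.

```bash
python3 - <<'E'
from h import *
t=dict(np.load('top0.npz'));s=dict(np.load('side0.npz'))
c=t['frame'][80:190,250:400,::-1]; c=cv2.convertScaleAbs(c,alpha=1.6)
cv2.imwrite('pics/ctop0.png',cv2.resize(c,None,fx=5,fy=5,interpolation=cv2.INTER_CUBIC))
c=s['frame'][140:220,200:330,::-1]
cv2.imwrite('pics/cside0.png',cv2.resize(c,None,fx=6,fy=6,interpolation=cv2.INTER_CUBIC))
P=cloud(t);Q=cloud(s)
for p in [(313,168),(313,178),(300,168),(326,168),(205,310),(290,115),(347,135),(316,200),(400,150)]: print(p,P[p[1],p[0]].round(3))
for p in [(285,198),(278,200),(240,190),(283,166)]: print('side',p,Q[p[1],p[0]].round(3))
E
```

```text
(313, 168) [0.597 0.045 0.001]
(313, 178) [ 0.566  0.042 -0.003]
(300, 168) [0.588 0.085 0.018]
(326, 168) [0.602 0.004 0.001]
(205, 310) [0.135 0.311 0.011]
(290, 115) [0.733 0.129 0.08 ]
(347, 135) [ 0.692 -0.05   0.066]
(316, 200) [0.495 0.025 0.001]
(400, 150) [ 0.685 -0.225  0.002]
side (285, 198) [ 0.604  0.038 -0.003]
side (278, 200) [0.596 0.081 0.02 ]
side (240, 190) [0.685 0.166 0.076]
side (283, 166) [ 0.678 -0.041  0.062]
```

View pics/ctop0.png

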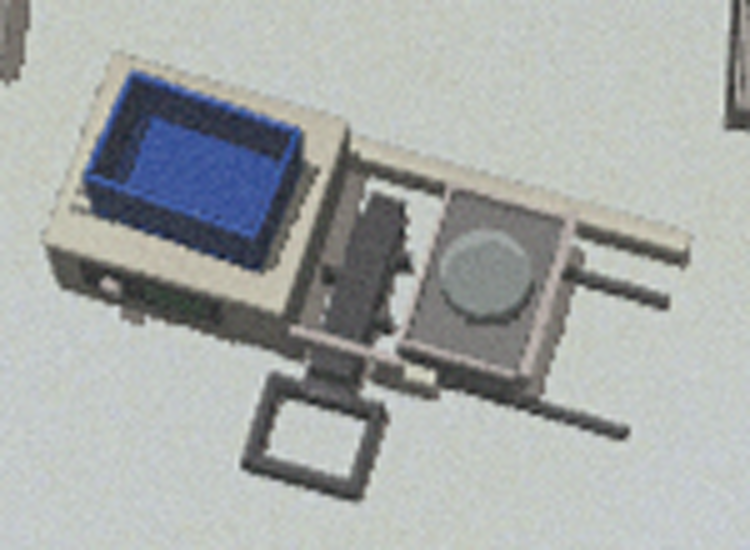

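View pics/cside0.png

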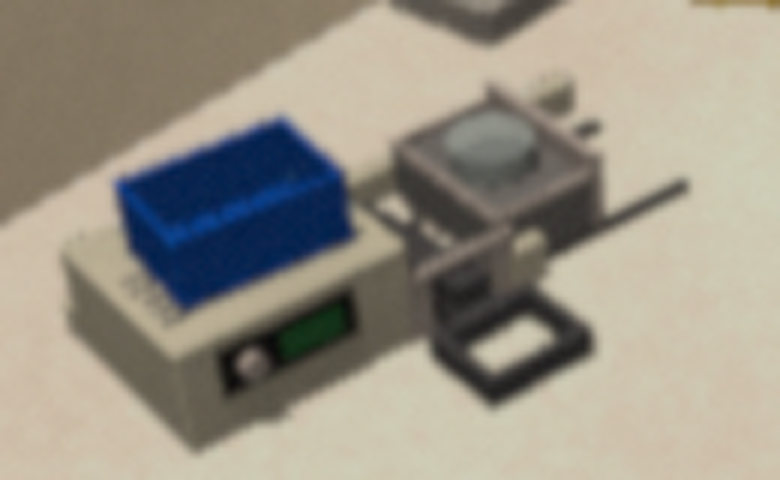

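```bash
cat >> h.py <<'E'
def onplane(s,uv,z):
    uv=np.atleast_2d(uv).astype(float);K=s['mtx']
    d=np.stack([(uv[:,0]-K[0,2])/K[0,0],-(uv[:,1]-K[1,2])/K[1,1],-np.ones(len(uv))],-1)@R.from_quat(s['orientation']).as_matrix().T
    return s['position']+d*((z-s['position'][2])/d[:,2])[:,None]
def rect(pts):
    (c,sz,a)=cv2.minAreaRect((np.asarray(pts)[:,:2]*1000).astype(np.float32)); return np.round(c,1),np.round(sz,1),round(a,1)
E
python3 - <<'E'
from h import *
t=dict(np.load('top0.npz'));s=dict(np.load('side0.npz'))
cT=lambda a:np.array(a)/5+[250,80]-0.4
cS=lambda a:np.array(a)/6+[200,140]-0.42
print('loop outer top',onplane(t,cT([(243,462),(360,496),(387,405),(270,372)]),.02).round(3))
print('loop inner top',onplane(t,cT([(265,455),(348,475),(362,418),(280,398)]),.02).round(3))
print('loop side',onplane(s,cS([(435,350),(493,395),(592,340),(535,292)]),.02).round(3))
print('strap',onplane(t,cT([(290,330),(405,365)]),.048).round(3))
print('housing',onplane(t,cT([(50,240),(118,55),(350,125),(300,325)]),.075).round(3))
P=cloud(t).reshape(-1,3);Q=cloud(s).reshape(-1,3)
for n,X in(('t',P),('s',Q)):
    X=X[(abs(X[:,0]-.7)<.16)&(abs(X[:,1]-.05)<.25)]
    m=(X[:,2]>.012)&(X[:,2]<.03)&(X[:,0]<.645)&(X[:,1]<.12)&(X[:,1]>-.02)&(X[:,0]>.54)
    print(n,'loop',m.sum(),rect(X[m]),np.median(X[m],0))
    m=(X[:,2]>.068)&(X[:,2]<.085)&(X[:,1]>.06)
    print(n,'housing',m.sum(),rect(X[m]))
    m=(X[:,2]>.04)&(X[:,2]<.075)&(X[:,1]<.04)&(X[:,1]>-.1)
    print(n,'carr',m.sum(),rect(X[m]),np.percentile(X[m,2],[5,50,95]))
E
```

```text
loop outer top [[0.574 0.089 0.02 ]
 [0.559 0.014 0.02 ]
 [0.62  0.003 0.02 ]
 [0.634 0.078 0.02 ]]
loop inner top [[0.58  0.075 0.02 ]
 [0.572 0.023 0.02 ]
 [0.61  0.018 0.02 ]
 [0.618 0.07  0.02 ]]
loop side [[0.621 0.085 0.02 ]
 [0.567 0.094 0.02 ]
 [0.553 0.023 0.02 ]
 [0.61  0.009 0.02 ]]
strap [[ 0.652  0.067  0.048]
 [ 0.637 -0.005  0.048]]
housing [[0.685 0.217 0.075]
 [0.811 0.191 0.075]
 [0.779 0.043 0.075]
 [0.646 0.06  0.075]]
t loop 292 (array([607.7,  35.6]), array([97.2, 89.4]), 80.4) [0.61451354 0.03899627 0.01910634]
t housing 1372 (array([748.1, 180.4]), array([266.9, 149.1]), 71.9)
t carr 1004 (array([689.7, -31.2]), array([119.6, 138.3]), 78.4) [0.04185107 0.04805943 0.06627229]
s loop 242 (array([607.4,  34.7]), array([95.4, 94.1]), 77.7) [0.61452359 0.0405536  0.0185824 ]
s housing 615 (array([740.3, 184.1]), array([277.1, 136.3]), 66.0)
s carr 539 (array([690.3, -33.1]), array([124.5, 131.9]), 78.1) [0.04192418 0.05015339 0.06566286]
```

```bash
cat >> h.py <<'E'
def overlay(s,segs,box,f,name,colors):
    x0,y0,x1,y1=box
    im=cv2.resize(cv2.convertScaleAbs(s['frame'][y0:y1,x0:x1,::-1],alpha=1.5),None,fx=f,fy=f,interpolation=cv2.INTER_CUBIC)
    for P,c in zip(segs,colors):
        p=((proj(s,P)-[x0,y0]+.5)*f).astype(np.int32)
        cv2.polylines(im,[p.reshape(-1,1,2)],True,c,1,cv2.LINE_AA)
    cv2.imwrite('pics/'+name,im)
def fr(o,yaw,pts):
    pts=np.array(pts,float);c,s_=np.cos(yaw),np.sin(yaw)
    return np.c_[o[0]+c*pts[:,0]-s_*pts[:,1],o[1]+s_*pts[:,0]+c*pts[:,1],pts[:,2]]
def box4(a,b,c,d,z): return [(a,c,z),(b,c,z),(b,d,z),(a,d,z)]
E
cat > ov.py <<'E'
from h import *
import sys
t=dict(np.load('top0.npz'));s=dict(np.load('side0.npz'))
L=[float(sys.argv[1]),float(sys.argv[2])];ly=np.deg2rad(float(sys.argv[3]))
M=[float(sys.argv[4]),float(sys.argv[5])];my=np.deg2rad(float(sys.argv[6]))
segs=[fr(L,ly,box4(-31,31,-38,38,20)@np.diag([.001]*3)),fr(L,ly,box4(-23,23,-30,30,20)@np.diag([.001]*3)),
 fr(L,ly,np.array([(166,-16,20),(166,16,20)])*.001),
 fr(M,my,np.array(box4(0,6,-23,23,48))*.001),fr(M,my,np.array([(0,34,75),(0,190,75),(130,190,75),(130,34,75)])*.001)]
col=[(0,0,255),(0,0,255),(0,0,255),(0,255,0),(255,0,255)]
overlay(t,segs,(250,80,400,190),5,sys.argv[7]+'t.png',col)
overlay(s,segs,(200,140,330,220),6,sys.argv[7]+'s.png',col)
E
python3 ov.py .594 .048 -10.8 .6445 .036 -11.5 ov1
```

```text
(no output)
```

View pics/ov1t.png

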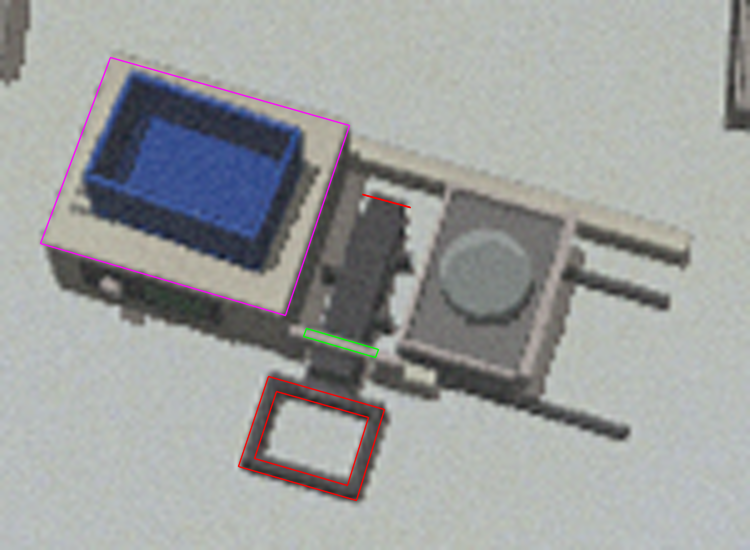

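View pics/ov1s.png

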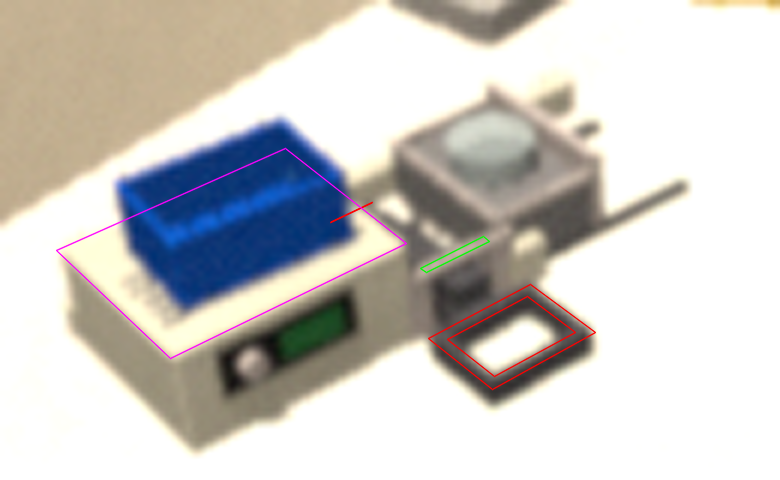

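play_rows([
  {"jaw": 0.9, "dx": 0.035, "dy": -0.033, "dz": 0, "yaw": 0},
  {"jaw": 0.9, "dx": 0.035, "dy": -0.033, "dz": 0, "yaw": 0},
  {"jaw": 0.9, "dx": 0.035, "dy": -0.033, "dz": 0, "yaw": 0},
  {"jaw": 0.9, "dx": 0.035, "dy": -0.033, "dz": 0, "yaw": 0},
  {"jaw": 0.9, "dx": 0.035, "dy": -0.033, "dz": 0, "yaw": 0},
], squeeze=20)

```text
clock: 0.6
tool_pos: [0.2734, -0.4076, 0.2349]
eef_rot: [0.994, 0.107, -0.002, 0.0]
contact_force: [1.1, -0.3, -0.3]
opening: 0.57
```

play_rows([
  {"jaw": 0.9, "dx": 0.035, "dy": -0.033, "dz": 0, "yaw": 0.08},
  {"jaw": 0.9, "dx": 0.037, "dy": -0.031, "dz": 0, "yaw": 0.08},
  {"jaw": 0.9, "dx": 0.039, "dy": -0.028, "dz": 0, "yaw": 0.08},
  {"jaw": 0.9, "dx": 0.041, "dy": -0.025, "dz": 0, "yaw": 0.08},
  {"jaw": 0.9, "dx": 0.041, "dy": -0.023, "dz": 0, "yaw": 0.08},
])

```text
clock: 1.1
tool_pos: [0.4576, -0.2502, 0.2331]
eef_rot: [0.995, -0.1, -0.005, -0.001]
contact_force: [0.9, -0.7, 0.1]
opening: 0.117
```

```bash
cat >> h.py <<'E'
def delta(x,y,z=None,yaw=None,st=None):
    st=st or r.get_state();T=R.from_quat(st['eef_rot']);p=np.array(st['tool_pos'])
    m=T.as_matrix();a=np.arctan2(m[1,0],m[0,0])
    d=np.array([x,y,p[2] if z is None else z])-p
    print('clk',round(float(st['clock']),2),'p',p.round(4),'toolx yaw deg',np.rad2deg(a).round(2),'tilt',np.rad2deg(np.arccos(-m[2,2])).round(2),'open',round(float(st['opening']),3),'F',np.round(st['contact_force'],1))
    print('delta tool',(m.T@d).round(4), 'yaw',None if yaw is None else round(a-np.deg2rad(yaw),4))
E
python3 -c "
from h import *
delta(.586,.0495,.12,-10.8)"
```

```text
clk 1.1 p [ 0.4576 -0.2502  0.2331] toolx yaw deg -11.49 tilt 0.57 open 0.117 F [ 0.9 -0.7  0.1]
delta tool [ 0.0672 -0.3192  0.1128] yaw -0.012
```

play_rows([
  {"jaw": 0.9, "dx": 0.009, "dy": -0.044, "dz": 0.003, "yaw": 0},
  {"jaw": 0.9, "dx": 0.009, "dy": -0.044, "dz": 0.005, "yaw": 0},
  {"jaw": 0.9, "dx": 0.009, "dy": -0.044, "dz": 0.005, "yaw": 0},
  {"jaw": 0.9, "dx": 0.009, "dy": -0.044, "dz": 0.005, "yaw": 0},
  {"jaw": 0.9, "dx": 0.009, "dy": -0.044, "dz": 0.005, "yaw": 0},
])

```text
clock: 1.6
tool_pos: [0.5533, -0.0376, 0.2082]
eef_rot: [0.995, -0.102, -0.003, 0.001]
contact_force: [0.9, -0.4, -0.1]
opening: 0.099
```

```bash
python3 -c "
from h import *
delta(.586,.0495,.12,-10.8)"
```

```text
clk 1.6 p [ 0.5533 -0.0376  0.2082] toolx yaw deg -11.7 tilt 0.3 open 0.099 F [ 0.9 -0.4 -0.1]
delta tool [ 0.0148 -0.092   0.088 ] yaw -0.0157
```

play_rows([
  {"jaw": 0.9, "dx": 0.006, "dy": -0.034, "dz": 0.02, "yaw": -0.015},
  {"jaw": 0.9, "dx": 0.005, "dy": -0.03, "dz": 0.02, "yaw": 0},
  {"jaw": 0.9, "dx": 0.003, "dy": -0.02, "dz": 0.02, "yaw": 0},
  {"jaw": 0.9, "dx": 0.001, "dy": -0.008, "dz": 0.015, "yaw": 0},
  {"jaw": 0.9, "dx": 0, "dy": 0, "dz": 0.01, "yaw": 0},
])

```text
clock: 2.1
tool_pos: [0.5885, 0.0643, 0.1192]
eef_rot: [0.996, -0.087, -0.001, -0.002]
contact_force: [0.3, -0.1, -0.1]
opening: 0.099
```

```bash
python3 - <<'E'
from h import *
delta(.586,.0495,.12,-10.8)
s=snap('side');c=s['frame'][120:220,200:340,::-1]
cv2.imwrite('pics/s1.png',cv2.resize(c,None,fx=5,fy=5,interpolation=cv2.INTER_CUBIC))
s=snap('top');c=s['frame'][80:220,240:400,::-1]
cv2.imwrite('pics/t1.png',cv2.resize(cv2.convertScaleAbs(c,alpha=1.5),None,fx=4,fy=4,interpolation=cv2.INTER_CUBIC))
E
```

```text
clk 2.1 p [0.5885 0.0643 0.1192] toolx yaw deg -10.01 tilt 0.31 open 0.099 F [ 0.3 -0.1 -0.1]
delta tool [ 0.0001  0.015  -0.0008] yaw 0.0137
```

View pics/s1.png

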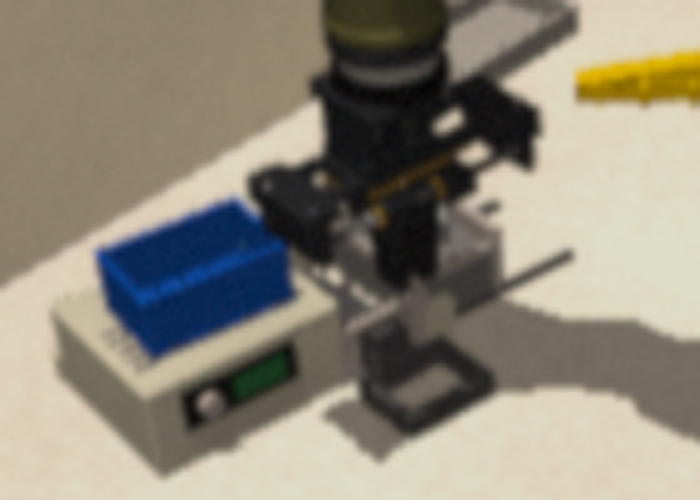

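View pics/t1.png

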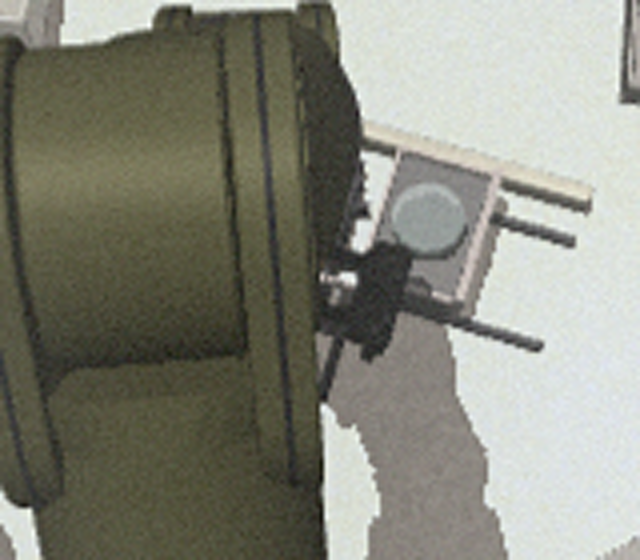

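play_rows([
  {"jaw": 0.9, "dx": 0, "dy": 0.01, "dz": 0, "yaw": 0.013},
  {"jaw": 0.9, "dx": 0, "dy": 0.005, "dz": 0.0, "yaw": 0},
  {"jaw": 0.9, "dx": 0, "dy": 0, "dz": 0.02, "yaw": 0},
  {"jaw": 0.9, "dx": 0, "dy": 0, "dz": 0.02, "yaw": 0},
  {"jaw": 0.9, "dx": 0, "dy": 0, "dz": 0, "yaw": 0},
])

```text
clock: 2.7
tool_pos: [0.5862, 0.0349, 0.083]
eef_rot: [0.995, -0.102, 0.001, 0.001]
contact_force: [-0.4, -0.2, -0.3]
opening: 0.099
```

```bash
python3 - <<'E'
from h import *
delta(.586,.0495,.01,-10.8)
s=snap('side');c=s['frame'][120:220,200:340,::-1]
cv2.imwrite('pics/s2.png',cv2.resize(c,None,fx=5,fy=5,interpolation=cv2.INTER_CUBIC))
p=np.array(r.get_state()['tool_pos']);print((proj(s,p)-[200,120])*5)
E
```

```text
clk 2.7 p [0.5862 0.0349 0.083 ] toolx yaw deg -11.75 tilt 0.18 open 0.099 F [-0.4 -0.2 -0.3]
delta tool [-0.0034 -0.0143  0.073 ] yaw -0.0167
[[437.8587252 299.0342578]]
```

View pics/s2.png

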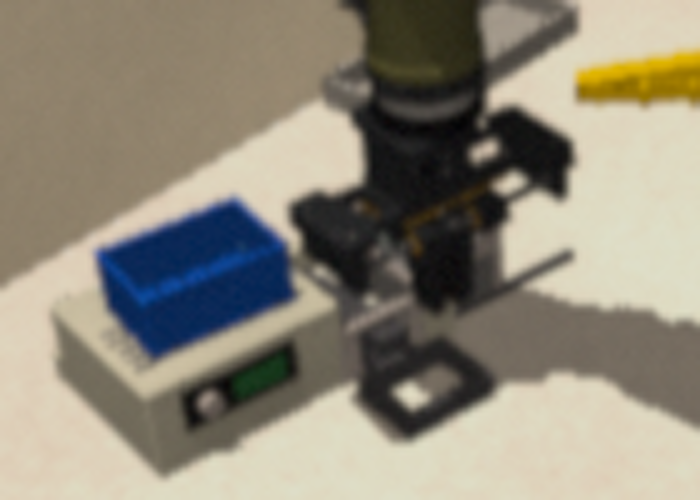

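```bash
python3 - <<'E'
from h import *
delta(.586,.0495,.01,-10.8)
print(np.round(r.get_state()['qd'],3))
E
```

```text
clk 2.75 p [0.5872 0.0347 0.0842] toolx yaw deg -11.78 tilt 0.29 open 0.101 F [ 0.4 -0.5 -0.4]
delta tool [-0.0045 -0.0143  0.0742] yaw -0.017
[-0.01  -0.023 -0.    -0.021  0.001  0.009 -0.001]
```

play_rows([
  {"jaw": 0.9, "dx": 0, "dy": 0, "dz": 0, "yaw": 0},
  {"jaw": 0.9, "dx": 0, "dy": 0, "dz": 0, "yaw": 0},
  {"jaw": 0.9, "dx": 0, "dy": 0, "dz": 0, "yaw": 0},
  {"jaw": 0.9, "dx": 0, "dy": -0.006, "dz": 0, "yaw": 0},
  {"jaw": 0.9, "dx": 0, "dy": 0, "dz": 0, "yaw": 0},
])

```text
clock: 3.25
tool_pos: [0.591, 0.0397, 0.0887]
eef_rot: [0.995, -0.104, 0.006, 0.0]
contact_force: [0.6, -0.3, 0.6]
opening: 0.1
```

```bash
python3 - <<'E'
from h import *
delta(.586,.0495,.01,-10.8)
print(np.round(r.get_state()['qd'],3))
E
```

```text
clk 3.25 p [0.591  0.0397 0.0887] toolx yaw deg -11.91 tilt 0.66 open 0.1 F [ 0.6 -0.3  0.6]
delta tool [-0.0078 -0.0085  0.0786] yaw -0.0193
[ 0.011 -0.007  0.018  0.007  0.006  0.004  0.002]
```

play_rows([
  {"jaw": 0.9, "dx": -0.005, "dy": -0.006, "dz": 0.01, "yaw": -0.018},
  {"jaw": 0.9, "dx": -0.004, "dy": -0.003, "dz": 0.015, "yaw": 0},
  {"jaw": 0.9, "dx": 0, "dy": 0, "dz": 0.015, "yaw": 0},
  {"jaw": 0.9, "dx": 0, "dy": 0, "dz": 0.01, "yaw": 0},
  {"jaw": 0.9, "dx": 0, "dy": 0, "dz": 0.002, "yaw": 0},
])

```text
clock: 3.75
tool_pos: [0.5839, 0.0533, 0.0329]
eef_rot: [0.996, -0.092, 0.006, -0.0]
contact_force: [-0.3, -0.7, -0.3]
opening: 0.095
```

```bash
python3 - <<'E'
from h import *
delta(.586,.0495,.01,-10.8)
s=snap('side');c=s['frame'][120:220,200:340,::-1]
cv2.imwrite('pics/s3.png',cv2.resize(c,None,fx=5,fy=5,interpolation=cv2.INTER_CUBIC))
p=np.array(r.get_state()['tool_pos']);print((proj(s,p)-[200,120])*5)
E
```

```text
clk 3.75 p [0.5839 0.0533 0.0329] toolx yaw deg -10.54 tilt 0.67 open 0.095 F [-0.3 -0.7 -0.3]
delta tool [0.0025 0.0034 0.0229] yaw 0.0045
[[428.49686815 372.19252813]]
```

View pics/s3.png

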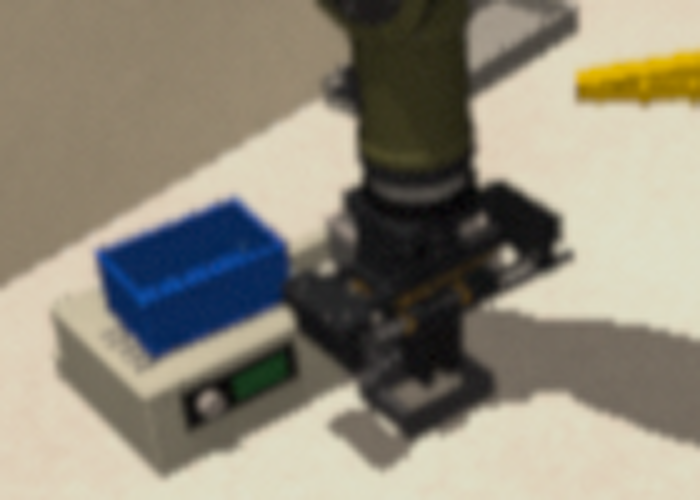

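play_rows([
  {"jaw": 0.9, "dx": -0.001, "dy": 0.003, "dz": 0.006, "yaw": 0},
  {"jaw": 0.9, "dx": 0, "dy": 0.0, "dz": 0.007, "yaw": 0},
  {"jaw": 0.9, "dx": 0, "dy": 0, "dz": 0.006, "yaw": 0},
  {"jaw": 0.9, "dx": 0, "dy": 0, "dz": 0.003, "yaw": 0},
  {"jaw": 0.9, "dx": 0, "dy": 0, "dz": 0.001, "yaw": 0},
])

```text
clock: 4.3
tool_pos: [0.5871, 0.0488, 0.0134]
eef_rot: [0.996, -0.093, 0.011, -0.001]
contact_force: [-0.0, 0.2, 0.8]
opening: 0.101
```

```bash
python3 - <<'E'
from h import *
delta(.586,.0495,.008,-10.8)
s=snap('side');c=s['frame'][120:220,200:340,::-1]
cv2.imwrite('pics/s4.png',cv2.resize(c,None,fx=5,fy=5,interpolation=cv2.INTER_CUBIC))
delta(.586,.0495,.008,-10.8)
E
```

```text
clk 4.3 p [0.5871 0.0488 0.0134] toolx yaw deg -10.68 tilt 1.22 open 0.101 F [-0.   0.2  0.8]
delta tool [-0.0013 -0.0005  0.0054] yaw 0.0021
clk 4.35 p [0.587  0.0488 0.0132] toolx yaw deg -10.68 tilt 1.21 open 0.104 F [ 0.7 -0.2  0.1]
delta tool [-0.0012 -0.0005  0.0052] yaw 0.0021
```

View pics/s4.png

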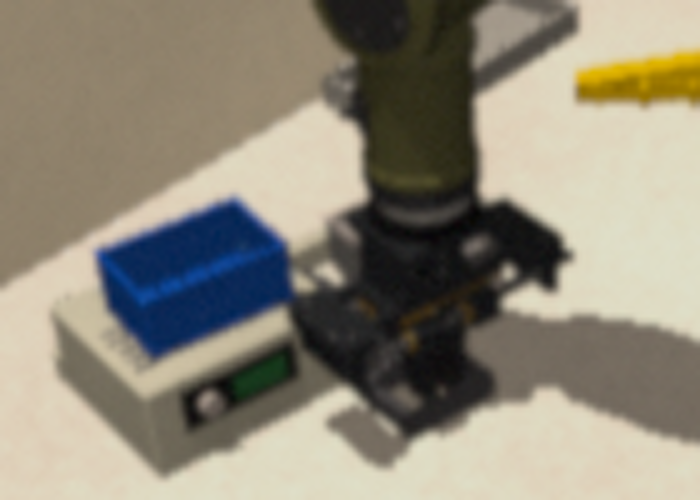

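play_rows([
  {"jaw": 0.8, "dx": -0.001, "dy": 0, "dz": 0.004, "yaw": 0},
  {"jaw": 0.75, "dx": 0, "dy": 0.0, "dz": 0.002, "yaw": 0},
  {"jaw": 0.7, "dx": 0, "dy": 0, "dz": 0.001, "yaw": 0},
  {"jaw": 0.7, "dx": 0, "dy": 0, "dz": 0.001, "yaw": 0},
  {"jaw": 0.7, "dx": 0, "dy": 0, "dz": 0, "yaw": 0},
], squeeze=15)

```text
clock: 4.85
tool_pos: [0.5866, 0.0482, 0.004]
eef_rot: [0.996, -0.093, 0.011, -0.0]
contact_force: [0.2, -0.2, 1.7]
opening: 0.302
```

```bash
python3 - <<'E'
from h import *
delta(.586,.0495,.008,-10.8)
print(r.get_state()['moment'].round(2) if hasattr(r.get_state()['moment'],'round') else r.get_state()['moment'])
E
```

```text
clk 4.85 p [0.5866 0.0482 0.004 ] toolx yaw deg -10.73 tilt 1.26 open 0.302 F [ 0.2 -0.2  1.7]
delta tool [-0.0008 -0.0011 -0.004 ] yaw 0.0013
[ 0.01 -0.1  -0.05]
```

play_rows([
  {"jaw": 0.65, "dx": 0, "dy": 0, "dz": -0.001, "yaw": 0},
  {"jaw": 0.6, "dx": 0, "dy": 0.0, "dz": -0.001, "yaw": 0},
  {"jaw": 0.55, "dx": 0, "dy": 0, "dz": 0, "yaw": 0},
  {"jaw": 0.55, "dx": 0, "dy": 0, "dz": 0, "yaw": 0},
  {"jaw": 0.55, "dx": 0, "dy": 0, "dz": 0, "yaw": 0},
], squeeze=15)

```text
clock: 5.35
tool_pos: [0.5858, 0.0487, 0.0054]
eef_rot: [0.996, -0.093, 0.01, -0.0]
contact_force: [0.8, -0.2, -2.6]
opening: 0.36
```

```bash
python3 - <<'E'
from h import *
delta(.586,.0495,.008,-10.8)
print(np.round(r.get_state()['moment'],2))
s=snap('side');c=s['frame'][120:220,200:340,::-1]
cv2.imwrite('pics/s5.png',cv2.resize(c,None,fx=5,fy=5,interpolation=cv2.INTER_CUBIC))
E
```

```text
clk 5.35 p [0.5858 0.0487 0.0054] toolx yaw deg -10.69 tilt 1.17 open 0.36 F [ 0.8 -0.2 -2.6]
delta tool [ 0.0001 -0.0008 -0.0026] yaw 0.0018
[ 0.04 -0.11 -0.03]
```

View pics/s5.png

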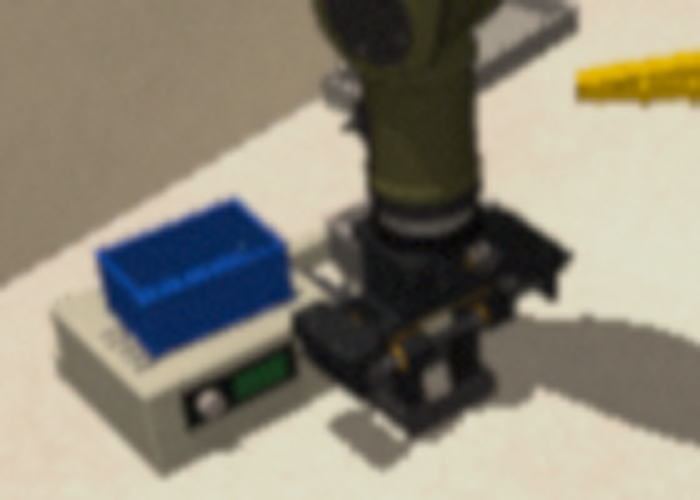

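play_rows([
  {"jaw": 0.55, "dx": 0, "dy": 0.0015, "dz": 0, "yaw": 0},
  {"jaw": 0.55, "dx": 0, "dy": 0.0015, "dz": 0, "yaw": 0},
  {"jaw": 0.55, "dx": 0, "dy": 0.0015, "dz": 0, "yaw": 0},
  {"jaw": 0.55, "dx": 0, "dy": 0.0015, "dz": 0, "yaw": 0},
  {"jaw": 0.55, "dx": 0, "dy": 0.0015, "dz": 0, "yaw": 0},
])

```text
clock: 5.9
tool_pos: [0.5835, 0.043, 0.0052]
eef_rot: [0.996, -0.091, 0.009, -0.001]
contact_force: [0.1, 1.0, -2.0]
opening: 0.355
```

```bash
cat > q.py <<'E'
from h import *
st=r.get_state();p=np.array(st['tool_pos']);m=R.from_quat(st['eef_rot']).as_matrix();a=np.arctan2(m[1,0],m[0,0])
th=np.deg2rad(-11.3);B=np.array([[np.cos(th),np.sin(th)],[-np.sin(th),np.cos(th)]])
M=np.array([.6445,.036])
f=np.array(st['contact_force'])
print('clk %.2f'%st['clock'],'slot-frame tcp mm',((B@(p[:2]-M))*1000).round(1),'z',round(p[2]*1000,1),'yaw',np.rad2deg(a).round(2),'tilt vec',(m[:2,2]).round(3),'open',round(float(st['opening']),3),'F slot',(B@f[:2]).round(1),f[2].round(1),'Mz',np.round(st['moment'][2],2))
E
python3 q.py
```

```text
clk 5.90 slot-frame tcp mm [-61.2  -5.1] z 5.2 yaw -10.47 tilt vec [0.019 0.001] open 0.355 F slot [-0.1  1. ] -2.0 Mz 0.18
```

play_rows([
  {"jaw": 0.55, "dx": -0.002, "dy": 0, "dz": 0, "yaw": 0},
  {"jaw": 0.55, "dx": -0.002, "dy": 0, "dz": 0, "yaw": 0},
  {"jaw": 0.55, "dx": -0.002, "dy": 0, "dz": 0, "yaw": 0},
  {"jaw": 0.55, "dx": -0.002, "dy": 0, "dz": 0, "yaw": 0},
  {"jaw": 0.55, "dx": -0.002, "dy": 0, "dz": 0, "yaw": 0},
])

```text
clock: 6.4
tool_pos: [0.5739, 0.043, 0.0052]
eef_rot: [0.996, -0.093, 0.01, -0.001]
contact_force: [1.6, 0.1, -1.8]
opening: 0.357
```

```bash
python3 q.py
```

```text
clk 6.40 slot-frame tcp mm [-70.6  -6.9] z 5.2 yaw -10.65 tilt vec [ 0.021 -0.   ] open 0.357 F slot [1.5 0.4] -1.8 Mz 0.04
```

play_rows([
  {"jaw": 0.55, "dx": -0.002, "dy": -0.0005, "dz": 0, "yaw": 0},
  {"jaw": 0.55, "dx": -0.002, "dy": -0.0005, "dz": 0, "yaw": 0},
  {"jaw": 0.55, "dx": -0.002, "dy": -0.0003, "dz": 0, "yaw": 0},
  {"jaw": 0.55, "dx": -0.002, "dy": 0, "dz": 0, "yaw": 0},
  {"jaw": 0.55, "dx": -0.002, "dy": 0, "dz": 0, "yaw": 0},
])

```text
clock: 6.9
tool_pos: [0.5635, 0.0461, 0.0051]
eef_rot: [0.996, -0.093, 0.01, -0.001]
contact_force: [1.5, -0.9, -2.1]
opening: 0.357
```

```bash
python3 q.py; python3 - <<'E'
from h import *
s=snap('side');c=s['frame'][120:220,200:340,::-1]
cv2.imwrite('pics/s6.png',cv2.resize(c,None,fx=5,fy=5,interpolation=cv2.INTER_CUBIC))
E
```

```text
clk 6.90 slot-frame tcp mm [-81.4  -6. ] z 5.1 yaw -10.7 tilt vec [ 0.021 -0.001] open 0.357 F slot [ 1.6 -0.6] -2.1 Mz 0.02
```

View pics/s6.png

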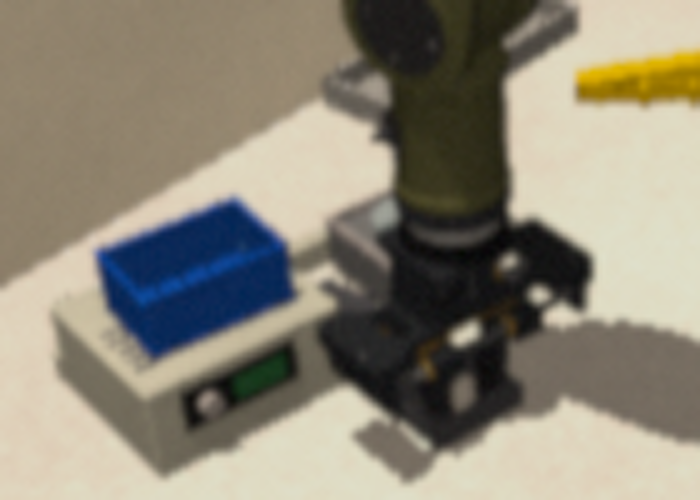

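play_rows([
  {"jaw": 0.55, "dx": -0.0015, "dy": 0, "dz": 0, "yaw": 0},
  {"jaw": 0.55, "dx": -0.0015, "dy": 0, "dz": 0, "yaw": 0},
  {"jaw": 0.55, "dx": -0.0015, "dy": 0, "dz": 0, "yaw": 0},
  {"jaw": 0.55, "dx": -0.0015, "dy": 0, "dz": 0, "yaw": 0},
  {"jaw": 0.55, "dx": -0.0015, "dy": 0, "dz": 0, "yaw": 0},
])

```text
clock: 7.45
tool_pos: [0.5574, 0.0475, 0.0052]
eef_rot: [0.996, -0.093, 0.012, -0.001]
contact_force: [5.0, -1.8, -4.1]
opening: 0.357
```

```bash
python3 q.py
```

```text
clk 7.45 slot-frame tcp mm [-87.7  -5.8] z 5.2 yaw -10.7 tilt vec [ 0.025 -0.001] open 0.357 F slot [ 5.3 -0.8] -4.1 Mz 0.01
```

play_rows([
  {"jaw": 0.55, "dx": 0.001, "dy": -0.002, "dz": 0, "yaw": 0},
  {"jaw": 0.55, "dx": 0, "dy": -0.0025, "dz": 0, "yaw": 0},
  {"jaw": 0.55, "dx": 0, "dy": -0.0025, "dz": 0, "yaw": 0},
  {"jaw": 0.55, "dx": 0, "dy": -0.002, "dz": 0, "yaw": 0},
  {"jaw": 0.55, "dx": 0, "dy": -0.0015, "dz": 0, "yaw": 0},
])

```text
clock: 7.95
tool_pos: [0.5591, 0.0551, 0.0051]
eef_rot: [0.995, -0.096, 0.011, 0.001]
contact_force: [0.5, -2.5, -2.8]
opening: 0.357
```

```bash
python3 q.py
```

```text
clk 7.95 slot-frame tcp mm [-87.5   2. ] z 5.1 yaw -11.01 tilt vec [ 0.022 -0.005] open 0.357 F slot [ 1.  -2.4] -2.8 Mz -0.25
```

play_rows([
  {"jaw": 0.55, "dx": 0, "dy": -0.0015, "dz": 0, "yaw": 0},
  {"jaw": 0.55, "dx": 0, "dy": -0.0015, "dz": 0, "yaw": 0},
  {"jaw": 0.55, "dx": 0, "dy": -0.001, "dz": 0, "yaw": 0},
  {"jaw": 0.55, "dx": -0.001, "dy": 0, "dz": 0, "yaw": 0},
  {"jaw": 0.55, "dx": -0.0015, "dy": 0, "dz": 0, "yaw": 0},
])

```text
clock: 8.45
tool_pos: [0.5572, 0.0608, 0.0051]
eef_rot: [0.995, -0.095, 0.011, 0.001]
contact_force: [2.0, -2.7, -3.0]
opening: 0.36
```

```bash
python3 q.py
```

```text
clk 8.45 slot-frame tcp mm [-90.5   7.2] z 5.1 yaw -10.95 tilt vec [ 0.021 -0.004] open 0.36 F slot [ 2.5 -2.3] -3.0 Mz -0.27
```

play_rows([
  {"jaw": 0.55, "dx": -0.002, "dy": 0.0005, "dz": 0, "yaw": 0},
  {"jaw": 0.55, "dx": -0.002, "dy": 0, "dz": 0, "yaw": 0},
  {"jaw": 0.55, "dx": -0.002, "dy": 0, "dz": 0, "yaw": 0},
  {"jaw": 0.55, "dx": -0.002, "dy": 0, "dz": 0, "yaw": 0},
  {"jaw": 0.55, "dx": -0.002, "dy": 0, "dz": 0, "yaw": 0},
])

```text
clock: 8.95
tool_pos: [0.5472, 0.0626, 0.0049]
eef_rot: [0.995, -0.095, 0.012, 0.001]
contact_force: [1.2, -0.7, -1.3]
opening: 0.358
```

```bash
python3 q.py
```

```text
clk 8.95 slot-frame tcp mm [-100.6    7. ] z 4.9 yaw -10.93 tilt vec [ 0.023 -0.003] open 0.358 F slot [ 1.3 -0.4] -1.3 Mz -0.13
```

Tooth 2 is past the catch. The next stop should be at about -109.

play_rows([
  {"jaw": 0.55, "dx": -0.002, "dy": 0, "dz": 0, "yaw": 0},
  {"jaw": 0.55, "dx": -0.002, "dy": 0, "dz": 0, "yaw": 0},
  {"jaw": 0.55, "dx": -0.0015, "dy": 0, "dz": 0, "yaw": 0},
  {"jaw": 0.55, "dx": -0.0015, "dy": 0, "dz": 0, "yaw": 0},
  {"jaw": 0.55, "dx": -0.0015, "dy": 0, "dz": 0, "yaw": 0},
])

```text
clock: 9.45
tool_pos: [0.5392, 0.0643, 0.005]
eef_rot: [0.995, -0.096, 0.013, 0.0]
contact_force: [3.9, -3.0, -2.6]
opening: 0.355
```

```bash
python3 q.py
```

```text
clk 9.45 slot-frame tcp mm [-108.8    7.2] z 5.0 yaw -10.97 tilt vec [ 0.025 -0.003] open 0.355 F slot [ 4.4 -2.1] -2.6 Mz -0.27
```

Stopped on tooth 3, which is on the left. Now I shift right to y≈-5 and pull.

play_rows([
  {"jaw": 0.55, "dx": 0.001, "dy": 0.002, "dz": 0, "yaw": 0},
  {"jaw": 0.55, "dx": 0, "dy": 0.0025, "dz": 0, "yaw": 0},
  {"jaw": 0.55, "dx": 0, "dy": 0.003, "dz": 0, "yaw": 0},
  {"jaw": 0.55, "dx": 0, "dy": 0.003, "dz": 0, "yaw": 0},
  {"jaw": 0.55, "dx": 0, "dy": 0.0015, "dz": 0, "yaw": 0},
])

```text
clock: 9.95
tool_pos: [0.5381, 0.0573, 0.0051]
eef_rot: [0.996, -0.091, 0.013, -0.003]
contact_force: [3.1, 2.1, -1.4]
opening: 0.355
```

```bash
python3 q.py
```

```text
clk 9.95 slot-frame tcp mm [-1.085e+02  1.000e-01] z 5.1 yaw -10.41 tilt vec [0.026 0.003] open 0.355 F slot [2.6 2.7] -1.4 Mz 0.23
```

play_rows([
  {"jaw": 0.55, "dx": 0, "dy": 0.002, "dz": 0, "yaw": 0},
  {"jaw": 0.55, "dx": 0, "dy": 0.002, "dz": 0, "yaw": 0},
  {"jaw": 0.55, "dx": 0, "dy": 0.0015, "dz": 0, "yaw": 0},
  {"jaw": 0.55, "dx": -0.001, "dy": 0, "dz": 0, "yaw": 0},
  {"jaw": 0.55, "dx": -0.0015, "dy": 0, "dz": 0, "yaw": 0},
])

```text
clock: 10.45
tool_pos: [0.5338, 0.0505, 0.005]
eef_rot: [0.996, -0.091, 0.012, -0.002]
contact_force: [2.1, 1.0, -1.4]
opening: 0.357
```

```bash
python3 q.py
```

```text
clk 10.45 slot-frame tcp mm [-111.4   -7.5] z 5.0 yaw -10.5 tilt vec [0.025 0.002] open 0.357 F slot [1.8 1.4] -1.4 Mz 0.14
```

play_rows([
  {"jaw": 0.55, "dx": -0.002, "dy": -0.0007, "dz": 0, "yaw": 0},
  {"jaw": 0.55, "dx": -0.002, "dy": -0.0003, "dz": 0, "yaw": 0},
  {"jaw": 0.55, "dx": -0.002, "dy": -0.0003, "dz": 0, "yaw": 0},
  {"jaw": 0.55, "dx": -0.002, "dy": 0, "dz": 0, "yaw": 0},
  {"jaw": 0.55, "dx": -0.002, "dy": 0, "dz": 0, "yaw": 0},
])

```text
clock: 10.95
tool_pos: [0.5239, 0.052, 0.0049]
eef_rot: [0.996, -0.093, 0.013, -0.001]
contact_force: [3.0, -0.3, -1.0]
opening: 0.356
```

```bash
python3 q.py
```

```text
clk 10.95 slot-frame tcp mm [-121.4   -7.9] z 4.9 yaw -10.64 tilt vec [ 0.026 -0.   ] open 0.356 F slot [3.  0.3] -1.0 Mz 0.08
```

play_rows([
  {"jaw": 0.55, "dx": -0.002, "dy": 0, "dz": 0, "yaw": 0},
  {"jaw": 0.55, "dx": -0.002, "dy": 0, "dz": 0, "yaw": 0},
  {"jaw": 0.55, "dx": -0.0015, "dy": 0, "dz": 0, "yaw": 0},
  {"jaw": 0.55, "dx": -0.0015, "dy": 0, "dz": 0, "yaw": 0},
  {"jaw": 0.55, "dx": -0.0015, "dy": 0, "dz": 0, "yaw": 0},
])

```text
clock: 11.45
tool_pos: [0.5154, 0.0537, 0.0049]
eef_rot: [0.996, -0.093, 0.014, -0.001]
contact_force: [1.8, 0.2, -0.3]
opening: 0.357
```

```bash
python3 q.py
```

```text
clk 11.45 slot-frame tcp mm [-130.1   -8. ] z 4.9 yaw -10.65 tilt vec [ 0.027 -0.   ] open 0.357 F slot [1.8 0.5] -0.3 Mz 0.02
```

play_rows([
  {"jaw": 0.55, "dx": -0.0015, "dy": -0.001, "dz": 0, "yaw": 0},
  {"jaw": 0.55, "dx": 0, "dy": -0.003, "dz": 0, "yaw": 0},
  {"jaw": 0.55, "dx": 0, "dy": -0.003, "dz": 0, "yaw": 0},
  {"jaw": 0.55, "dx": 0, "dy": -0.003, "dz": 0, "yaw": 0},
  {"jaw": 0.55, "dx": 0, "dy": -0.002, "dz": 0, "yaw": 0},
])

```text
clock: 11.95
tool_pos: [0.515, 0.058, 0.0051]
eef_rot: [0.995, -0.1, 0.013, 0.004]
contact_force: [0.7, -3.6, 1.4]
opening: 0.358
```

```bash
python3 q.py
```

```text
clk 11.95 slot-frame tcp mm [-131.3   -3.9] z 5.1 yaw -11.46 tilt vec [ 0.024 -0.01 ] open 0.358 F slot [ 1.4 -3.4] 1.4 Mz -0.11
```

play_rows([
  {"jaw": 0.55, "dx": 0.001, "dy": -0.003, "dz": 0, "yaw": 0},
  {"jaw": 0.55, "dx": 0, "dy": -0.004, "dz": 0, "yaw": 0},
  {"jaw": 0.55, "dx": 0, "dy": -0.003, "dz": 0, "yaw": 0},
  {"jaw": 0.55, "dx": 0, "dy": -0.002, "dz": 0, "yaw": 0},
  {"jaw": 0.55, "dx": 0, "dy": -0.001, "dz": 0, "yaw": 0},
])

```text
clock: 12.45
tool_pos: [0.5161, 0.0621, 0.0056]
eef_rot: [0.994, -0.106, 0.01, 0.01]
contact_force: [2.6, -3.0, 1.7]
opening: 0.358
```

```bash
python3 q.py
```

```text
clk 12.45 slot-frame tcp mm [-131.     0.4] z 5.6 yaw -12.22 tilt vec [ 0.019 -0.022] open 0.358 F slot [ 3.2 -2.4] 1.7 Mz -0.15
```

play_rows([
  {"jaw": 0.55, "dx": 0, "dy": -0.003, "dz": 0, "yaw": -0.008},
  {"jaw": 0.55, "dx": 0, "dy": -0.003, "dz": 0, "yaw": -0.008},
  {"jaw": 0.55, "dx": 0, "dy": -0.003, "dz": 0, "yaw": -0.008},
  {"jaw": 0.55, "dx": 0, "dy": -0.002, "dz": 0, "yaw": -0.005},
  {"jaw": 0.55, "dx": 0, "dy": -0.001, "dz": 0, "yaw": -0.005},
])

```text
clock: 12.95
tool_pos: [0.5167, 0.0692, 0.0059]
eef_rot: [0.995, -0.094, 0.008, 0.014]
contact_force: [0.6, -6.0, 1.7]
opening: 0.353
```

```bash
python3 q.py;  python3 - <<'E'
from h import *
for n in('side','top'):
  s=snap(n);c=s['frame'][80:230,230:390,::-1]if n=='top' else s['frame'][120:220,200:340,::-1]
  cv2.imwrite('pics/%s7.png'%n,cv2.resize(cv2.convertScaleAbs(c,alpha=1.3),None,fx=4,fy=4,interpolation=cv2.INTER_CUBIC))
E
```

```text
clk 12.95 slot-frame tcp mm [-131.8    7.5] z 5.9 yaw -10.72 tilt vec [ 0.014 -0.029] open 0.353 F slot [ 1.8 -5.7] 1.7 Mz -0.8
```

View pics/top7.png

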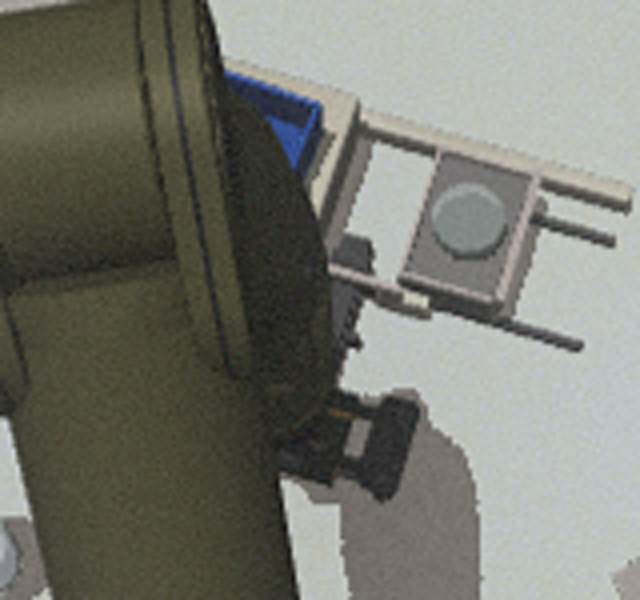

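View pics/side7.png

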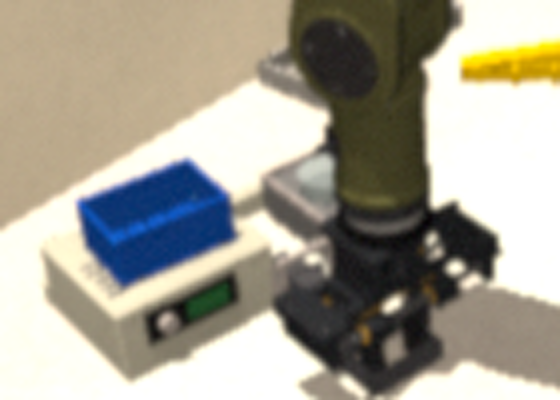

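play_rows([
  {"jaw": 0.55, "dx": -0.002, "dy": 0, "dz": 0, "yaw": 0},
  {"jaw": 0.55, "dx": -0.002, "dy": 0, "dz": 0, "yaw": 0},
  {"jaw": 0.55, "dx": -0.002, "dy": 0, "dz": 0, "yaw": 0},
  {"jaw": 0.55, "dx": -0.002, "dy": 0, "dz": 0, "yaw": 0},
  {"jaw": 0.55, "dx": -0.002, "dy": 0, "dz": 0, "yaw": 0},
])

```text
clock: 13.55
tool_pos: [0.5132, 0.071, 0.0058]
eef_rot: [0.995, -0.098, 0.015, 0.013]
contact_force: [2.7, -4.5, -0.1]
opening: 0.36
```

```bash
python3 q.py
```

```text
clk 13.55 slot-frame tcp mm [-135.6    8.6] z 5.8 yaw -11.19 tilt vec [ 0.026 -0.028] open 0.36 F slot [ 3.5 -3.9] -0.1 Mz -0.53
```

play_rows([
  {"jaw": 0.55, "dx": -0.003, "dy": 0, "dz": 0, "yaw": 0},
  {"jaw": 0.55, "dx": -0.003, "dy": 0, "dz": 0, "yaw": 0},
  {"jaw": 0.55, "dx": -0.003, "dy": 0, "dz": 0, "yaw": 0},
  {"jaw": 0.55, "dx": -0.003, "dy": 0, "dz": 0, "yaw": 0},
  {"jaw": 0.55, "dx": -0.003, "dy": 0, "dz": 0, "yaw": 0},
])

```text
clock: 14.05
tool_pos: [0.5056, 0.0743, 0.0056]
eef_rot: [0.994, -0.102, 0.022, 0.011]
contact_force: [2.9, -4.8, -0.0]
opening: 0.356
```

```bash
python3 q.py
```

```text
clk 14.05 slot-frame tcp mm [-143.7   10.4] z 5.6 yaw -11.71 tilt vec [ 0.041 -0.027] open 0.356 F slot [ 3.7 -4.1] -0.0 Mz -0.53
```

play_rows([
  {"jaw": 0.55, "dx": -0.004, "dy": 0.001, "dz": 0, "yaw": 0},
  {"jaw": 0.55, "dx": -0.004, "dy": 0.001, "dz": 0, "yaw": 0},
  {"jaw": 0.55, "dx": -0.004, "dy": 0.001, "dz": 0, "yaw": 0},
  {"jaw": 0.55, "dx": -0.004, "dy": 0, "dz": 0, "yaw": 0},
  {"jaw": 0.55, "dx": -0.004, "dy": 0, "dz": 0, "yaw": 0},
])

```text
clock: 14.55
tool_pos: [0.4887, 0.0784, 0.0066]
eef_rot: [0.994, -0.103, 0.019, 0.011]
contact_force: [1.3, -2.6, -2.2]
opening: 0.358
```

```bash
python3 q.py
```

```text
clk 14.55 slot-frame tcp mm [-161.   11.] z 6.6 yaw -11.77 tilt vec [ 0.036 -0.026] open 0.358 F slot [ 1.8 -2.3] -2.2 Mz -0.51
```

play_rows([
  {"jaw": 0.55, "dx": -0.005, "dy": 0.001, "dz": 0, "yaw": 0},
  {"jaw": 0.55, "dx": -0.005, "dy": 0, "dz": 0, "yaw": 0},
  {"jaw": 0.55, "dx": -0.005, "dy": 0, "dz": 0, "yaw": 0},
  {"jaw": 0.55, "dx": -0.005, "dy": 0, "dz": 0, "yaw": 0},
  {"jaw": 0.55, "dx": -0.005, "dy": 0, "dz": 0, "yaw": 0},
])

```text
clock: 15.05
tool_pos: [0.4671, 0.0881, 0.0115]
eef_rot: [0.995, -0.099, 0.008, 0.012]
contact_force: [0.8, 0.0, -2.4]
opening: 0.36
```

```bash
python3 q.py
```

```text
clk 15.05 slot-frame tcp mm [-184.2   16.4] z 11.5 yaw -11.3 tilt vec [ 0.013 -0.026] open 0.36 F slot [0.8 0.2] -2.4 Mz -0.02
```

play_rows([
  {"jaw": 0.55, "dx": -0.005, "dy": 0, "dz": 0, "yaw": 0},
  {"jaw": 0.55, "dx": -0.005, "dy": 0, "dz": 0, "yaw": 0},
  {"jaw": 0.55, "dx": -0.004, "dy": 0, "dz": 0, "yaw": 0},
  {"jaw": 0.55, "dx": -0.003, "dy": 0, "dz": 0, "yaw": 0},
  {"jaw": 0.55, "dx": 0, "dy": 0, "dz": 0, "yaw": 0},
])

```text
clock: 15.55
tool_pos: [0.4519, 0.0961, 0.0141]
eef_rot: [0.995, -0.095, 0.001, 0.012]
contact_force: [0.8, -0.8, -3.7]
opening: 0.358
```

```bash
python3 q.py; python3 - <<'E'
from h import *
for n in('side','top'):
  s=snap(n);c=s['frame'][80:230,230:390,::-1]if n=='top' else s['frame'][120:240,200:360,::-1]
  cv2.imwrite('pics/%s8.png'%n,cv2.resize(cv2.convertScaleAbs(c,alpha=1.3),None,fx=4,fy=4,interpolation=cv2.INTER_CUBIC))
E
```

```text
clk 15.55 slot-frame tcp mm [-200.7   21.2] z 14.1 yaw -10.85 tilt vec [ 0.    -0.023] open 0.358 F slot [ 0.9 -0.7] -3.7 Mz -0.1
```

View pics/top8.png

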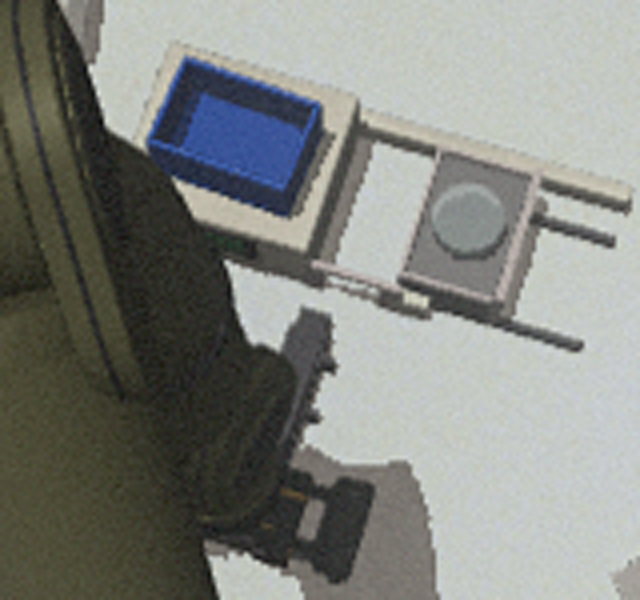

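View pics/side8.png

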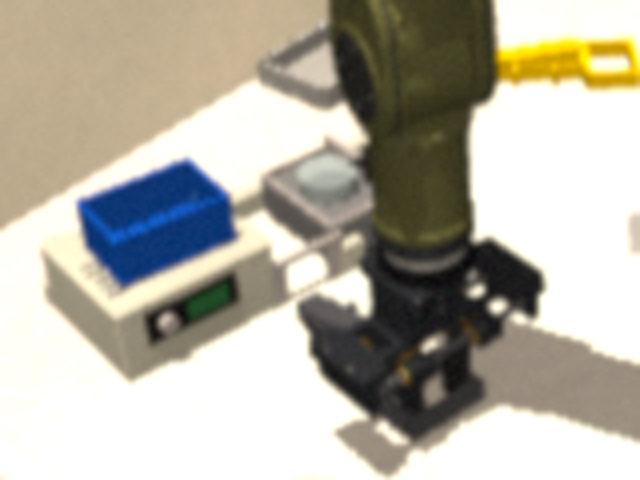

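play_rows([
  {"jaw": 0.55, "dx": -0.003, "dy": 0, "dz": 0.003, "yaw": 0},
  {"jaw": 0.55, "dx": -0.001, "dy": 0, "dz": 0.004, "yaw": 0},
  {"jaw": 0.55, "dx": 0, "dy": 0, "dz": 0.003, "yaw": 0},
  {"jaw": 0.55, "dx": 0, "dy": 0, "dz": 0.0015, "yaw": 0},
  {"jaw": 0.55, "dx": 0, "dy": 0, "dz": 0.001, "yaw": 0},
])

```text
clock: 16.15
tool_pos: [0.4501, 0.0976, 0.0052]
eef_rot: [0.996, -0.093, -0.003, 0.012]
contact_force: [-2.3, -1.6, 13.2]
opening: 0.355
```

```bash
python3 q.py
```

```text
clk 16.15 slot-frame tcp mm [-202.7   22.3] z 5.2 yaw -10.7 tilt vec [-0.007 -0.023] open 0.355 F slot [-2. -2.] 13.2 Mz 0.22
```

Down on the bench. Release next, then up.

play_rows([
  {"jaw": 0.65, "dx": 0, "dy": 0, "dz": -0.001, "yaw": 0},
  {"jaw": 0.75, "dx": 0, "dy": 0, "dz": 0, "yaw": 0},
  {"jaw": 0.82, "dx": 0, "dy": 0, "dz": 0, "yaw": 0},
  {"jaw": 0.82, "dx": 0, "dy": 0, "dz": 0, "yaw": 0},
  {"jaw": 0.82, "dx": 0.003, "dy": 0, "dz": 0, "yaw": 0},
])

```text
clock: 16.65
tool_pos: [0.4543, 0.0978, 0.0068]
eef_rot: [0.995, -0.096, -0.001, 0.011]
contact_force: [0.5, 0.9, 0.2]
opening: 0.183
```

```bash
python3 q.py
```

```text
clk 16.65 slot-frame tcp mm [-198.6   23.4] z 6.8 yaw -11.04 tilt vec [-0.005 -0.021] open 0.183 F slot [0.3 1. ] 0.2 Mz -0.02
```

play_rows([
  {"jaw": 0.82, "dx": 0, "dy": 0, "dz": -0.005, "yaw": 0},
  {"jaw": 0.82, "dx": 0, "dy": 0, "dz": -0.01, "yaw": 0},
  {"jaw": 0.82, "dx": 0, "dy": 0, "dz": -0.015, "yaw": 0},
  {"jaw": 0.82, "dx": 0, "dy": 0, "dz": -0.03, "yaw": 0},
  {"jaw": 0.82, "dx": 0, "dy": 0, "dz": -0.04, "yaw": 0},
])

```text
clock: 17.15
tool_pos: [0.4534, 0.0992, 0.1072]
eef_rot: [0.995, -0.098, -0.005, 0.011]
contact_force: [0.3, 0.1, -0.6]
opening: 0.18
```

play_rows([
  {"jaw": 1.0, "dx": 0, "dy": 0.02, "dz": -0.04, "yaw": 0},
  {"jaw": 1.0, "dx": 0, "dy": 0.04, "dz": -0.02, "yaw": 0},
  {"jaw": 1.0, "dx": 0, "dy": 0.045, "dz": 0, "yaw": 0},
  {"jaw": 1.0, "dx": 0, "dy": 0.045, "dz": 0, "yaw": 0},
  {"jaw": 1.0, "dx": 0, "dy": 0.04, "dz": 0, "yaw": 0},
])

```text
clock: 17.65
tool_pos: [0.4214, -0.0841, 0.179]
eef_rot: [0.996, -0.09, 0.0, 0.009]
contact_force: [0.4, -0.6, -0.2]
opening: 0.004
```

```bash
python3 q.py; python3 - <<'E'
from h import *
for n in('side','top'):
  s=snap(n,n+'9.png');np.savez(n+'9.npz',**s)
E
```

```text
clk 17.65 slot-frame tcp mm [-195.3 -161.5] z 179.0 yaw -10.28 tilt vec [-0.001 -0.019] open 0.004 F slot [ 0.5 -0.5] -0.2 Mz 0.01
```

View pics/top9.png

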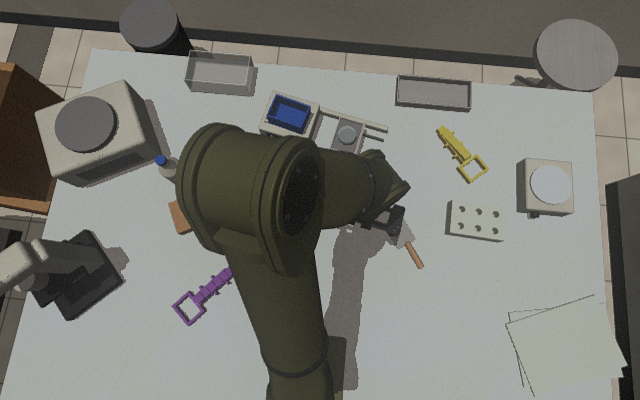

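View pics/side9.png

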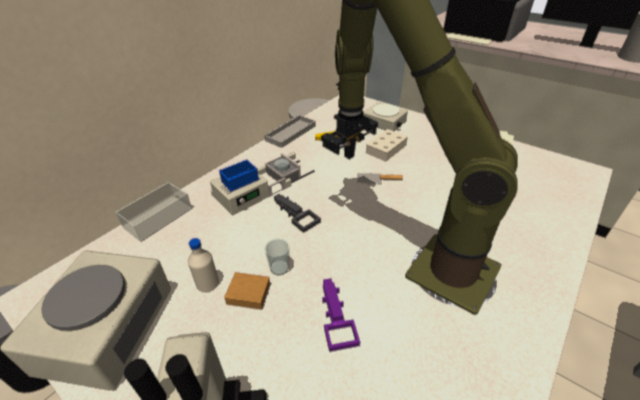

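```bash
python3 - <<'E'
from h import *
s=dict(np.load('side9.npz'));Q=cloud(s)
c=s['frame'][150:240,220:340,::-1]
L=np.array([.4605,.096])
yaw=np.deg2rad(-11)
segs=[fr(L,yaw,np.array(box4(-31,31,-38,38,20))*.001),fr(L,yaw,np.array([(166,-16,20),(166,16,20)])*.001),fr([.6445,.036],np.deg2rad(-11.3),np.array([(0,-23,0),(0,23,0),(0,23,48),(0,-23,48)])*.001)]
overlay(s,segs,(220,150,340,240),6,'ovw.png',[(0,0,255)]*2+[(0,255,0)])
X=Q[150:240,220:340].reshape(-1,3);th=np.deg2rad(-11.3);B=np.array([[np.cos(th),np.sin(th)],[-np.sin(th),np.cos(th)]])
xy=(X[:,:2]-[.6445,.036])@B.T
m=(X[:,2]>.01)&(X[:,2]<.05)&(xy[:,0]<-.004)&(xy[:,0]>-.24)&(abs(xy[:,1]-.02)<.06)
print(m.sum(),xy[m].min(0),xy[m].max(0))
for a in np.arange(-.24,0,.02):
    k=m&(xy[:,0]>=a)&(xy[:,0]<a+.02)
    if k.sum(): print(round(a,2),k.sum(),'y',xy[k,1].min().round(3),xy[k,1].max().round(3),'z90',np.percentile(X[k,2],90).round(3))
E
```

```text
554 [-0.22644628 -0.03919146] [-0.00401313  0.06206637]
-0.24 55 y -0.014 0.061 z90 0.021
-0.22 49 y -0.015 0.062 z90 0.021
-0.2 37 y -0.016 0.062 z90 0.021
-0.18 94 y -0.017 0.062 z90 0.021
-0.16 77 y -0.002 0.04 z90 0.038
-0.14 54 y 0.009 0.048 z90 0.036
-0.12 43 y -0.002 0.041 z90 0.033
-0.1 48 y 0.01 0.05 z90 0.031
-0.08 38 y -0.001 0.04 z90 0.027
-0.06 32 y 0.007 0.039 z90 0.024
-0.04 21 y 0.012 0.036 z90 0.021
-0.02 6 y -0.039 0.052 z90 0.03
```

View pics/ovw.png

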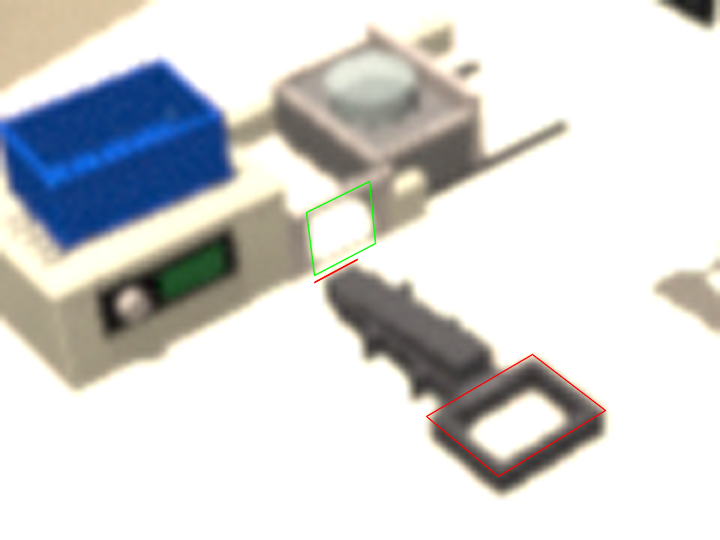

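```bash
python3 - <<'E'
from h import *
th=np.deg2rad(-11.3);B=np.array([[np.cos(th),np.sin(th)],[-np.sin(th),np.cos(th)]])
for n in('side0','top0'):
    s=dict(np.load(n+'.npz'));X=cloud(s).reshape(-1,3);xy=(X[:,:2]-[.6445,.036])@B.T*1000
    m=(X[:,2]>.052)&(X[:,2]<.08)&(xy[:,0]>0)&(xy[:,0]<140)&(xy[:,1]<-20)&(xy[:,1]>-200)
    print(n,m.sum(),np.percentile(xy[m],[1,5,50,95,99],axis=0).round(0).tolist())
    m=(X[:,2]>.058)&(X[:,2]<.072)&(xy[:,0]>0)&(xy[:,0]<140)&(xy[:,1]<-20)&(xy[:,1]>-200)
    print(rect(np.c_[xy[m]]/1000), np.percentile(X[m,2],[10,50,90]))
t=dict(np.load('top0.npz'))
cT=lambda a:np.array(a)/5+[250,80]-0.4
print(((onplane(t,cT([(575,222),(525,378),(400,348),(450,190)]),.062)[:,:2]-[.6445,.036])@B.T*1000).round(0))
E
```

```text
side0 222 [[8.0, -119.0], [15.0, -117.0], [62.0, -82.0], [115.0, -48.0], [121.0, -36.0]]
(array([ 64.5, -83.1]), array([110.9,  74.5]), 1.6) [0.05954137 0.06329547 0.06630336]
top0 398 [[11.0, -116.0], [16.0, -115.0], [65.0, -78.0], [113.0, -45.0], [122.0, -34.0]]
(array([ 66.6, -80.9]), array([ 71.7, 111.5]), 89.7) [0.06049514 0.06398356 0.06672203]
[[ 115. -116.]
 [   9. -115.]
 [   5.  -37.]
 [ 113.  -37.]]
```

```bash
python3 - <<'E'
from h import *
th=np.deg2rad(-11.3);B=np.array([[np.cos(th),np.sin(th)],[-np.sin(th),np.cos(th)]])
t=dict(np.load('top0.npz'))
cT=lambda a:np.array(a)/5+[250,80]-0.4
print(((onplane(t,cT([(302,130),(262,268)]),.125)[:,:2]-[.6445,.036])@B.T*1000).round(0))
p=np.array([.6445,.036])+B.T@np.array([.045,-.165]); print(p, r.get_state()['q'])
delta(p[0],p[1],.12,-11.3)
E
```

```text
[[94. 52.]
 [ 5. 48.]]
[ 0.65629655 -0.134619  ] [-0.25125072  0.62438364  0.54065651  2.21913141 -0.68586498  0.45855963
 -0.9274492 ]
clk 17.75 p [ 0.4206 -0.0886  0.1794] toolx yaw deg -10.91 tilt 1.25 open 0.004 F [ 0.1  0.4 -0.9]
delta tool [ 0.2399 -0.0007  0.0603] yaw 0.0067
```

play_rows([
  {"jaw": 1.0, "dx": 0.03, "dy": 0, "dz": 0.0, "yaw": 0},
  {"jaw": 1.0, "dx": 0.045, "dy": 0, "dz": 0.0, "yaw": 0},
  {"jaw": 1.0, "dx": 0.045, "dy": 0, "dz": 0.01, "yaw": 0},
  {"jaw": 1.0, "dx": 0.045, "dy": 0, "dz": 0.015, "yaw": 0},
  {"jaw": 1.0, "dx": 0.03, "dy": 0, "dz": 0.015, "yaw": 0},
])

```text
clock: 18.25
tool_pos: [0.6122, -0.1239, 0.1408]
eef_rot: [0.995, -0.097, -0.002, 0.008]
contact_force: [0.5, -0.1, 0.2]
opening: 0.004
```

```bash
python3 q.py
```

```text
clk 18.25 slot-frame tcp mm [  -0.4 -163.1] z 140.8 yaw -11.18 tilt vec [-0.006 -0.015] open 0.004 F slot [0.5 0. ] 0.2 Mz -0.01
```

play_rows([
  {"jaw": 1.0, "dx": 0.02, "dy": 0.002, "dz": 0.01, "yaw": 0},
  {"jaw": 1.0, "dx": 0.016, "dy": 0, "dz": 0.015, "yaw": 0},
  {"jaw": 1.0, "dx": 0.005, "dy": 0, "dz": 0.02, "yaw": 0},
  {"jaw": 1.0, "dx": 0, "dy": 0, "dz": 0.02, "yaw": 0},
  {"jaw": 1.0, "dx": 0, "dy": 0, "dz": 0.015, "yaw": 0},
])

```text
clock: 18.75
tool_pos: [0.6583, -0.1281, 0.0562]
eef_rot: [0.996, -0.093, -0.002, 0.007]
contact_force: [-0.4, 0.3, 0.2]
opening: 0.004
```

```bash
python3 q.py; python3 - <<'E'
from h import *
for n in('side','top'):
  s=snap(n);c=s['frame'][80:230,250:410,::-1]if n=='top' else s['frame'][120:240,200:360,::-1]
  cv2.imwrite('pics/%s10.png'%n,cv2.resize(cv2.convertScaleAbs(c,alpha=1.3),None,fx=4,fy=4,interpolation=cv2.INTER_CUBIC))
E
```

```text
clk 18.75 slot-frame tcp mm [  45.7 -158.2] z 56.2 yaw -10.69 tilt vec [-0.004 -0.013] open 0.004 F slot [-0.5  0.2] 0.2 Mz 0.06
```

View pics/top10.png

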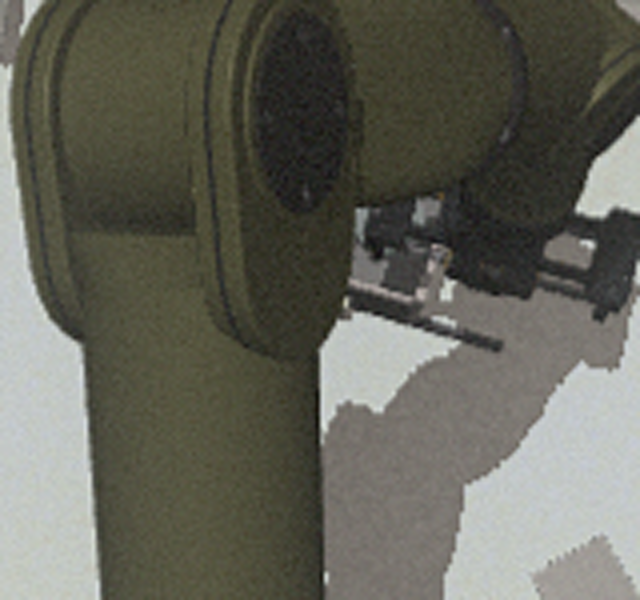

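View pics/side10.png

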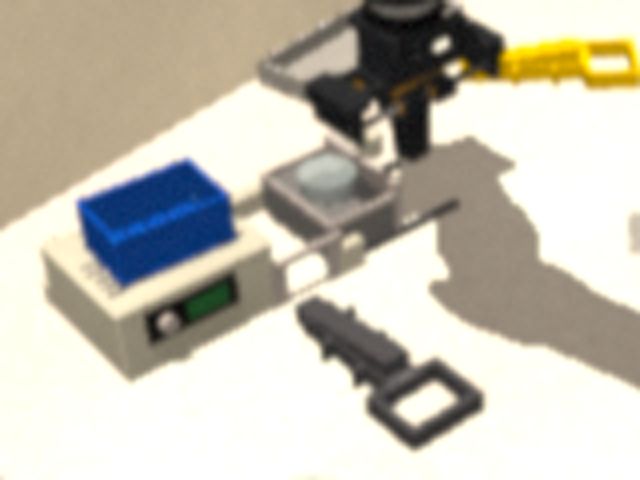

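play_rows([
  {"jaw": 1.0, "dx": 0, "dy": 0, "dz": 0.01, "yaw": 0},
  {"jaw": 1.0, "dx": 0, "dy": 0, "dz": 0.006, "yaw": 0},
  {"jaw": 1.0, "dx": 0, "dy": -0.004, "dz": 0.002, "yaw": 0},
  {"jaw": 1.0, "dx": 0, "dy": -0.005, "dz": 0, "yaw": 0},
  {"jaw": 1.0, "dx": 0, "dy": -0.004, "dz": 0, "yaw": 0},
])

```text
clock: 19.35
tool_pos: [0.6603, -0.1148, 0.0386]
eef_rot: [0.996, -0.094, -0.002, 0.007]
contact_force: [-0.7, -0.4, 0.5]
opening: 0.006
```

```bash
python3 q.py
```

```text
clk 19.35 slot-frame tcp mm [  45.1 -144.8] z 38.6 yaw -10.75 tilt vec [-0.004 -0.013] open 0.006 F slot [-0.6 -0.5] 0.5 Mz -0.05
```

play_rows([
  {"jaw": 1.0, "dx": 0, "dy": -0.004, "dz": 0, "yaw": 0},
  {"jaw": 1.0, "dx": 0, "dy": -0.004, "dz": 0, "yaw": 0},
  {"jaw": 1.0, "dx": 0, "dy": -0.004, "dz": 0, "yaw": 0},
  {"jaw": 1.0, "dx": 0, "dy": -0.004, "dz": 0, "yaw": 0},
  {"jaw": 1.0, "dx": 0, "dy": -0.004, "dz": 0, "yaw": 0},
])

```text
clock: 19.85
tool_pos: [0.6645, -0.0967, 0.0395]
eef_rot: [0.996, -0.094, -0.0, 0.01]
contact_force: [-0.9, -3.0, -0.8]
opening: 0.008
```

```bash
python3 q.py
```

```text
clk 19.85 slot-frame tcp mm [  45.6 -126.2] z 39.5 yaw -10.82 tilt vec [-0.003 -0.019] open 0.008 F slot [-0.3 -3.1] -0.8 Mz -0.03
```

Contact at y≈-128, at about 3 N, so home should be near -65.

play_rows([
  {"jaw": 1.0, "dx": 0, "dy": -0.005, "dz": 0, "yaw": 0},
  {"jaw": 1.0, "dx": 0, "dy": -0.005, "dz": 0, "yaw": 0},
  {"jaw": 1.0, "dx": 0, "dy": -0.005, "dz": 0, "yaw": 0},
  {"jaw": 1.0, "dx": 0, "dy": -0.005, "dz": 0, "yaw": 0},
  {"jaw": 1.0, "dx": 0, "dy": -0.005, "dz": 0, "yaw": 0},
])

```text
clock: 20.35
tool_pos: [0.6695, -0.0729, 0.0396]
eef_rot: [0.995, -0.095, -0.0, 0.011]
contact_force: [-0.8, -2.1, 0.3]
opening: 0.002
```

```bash
python3 q.py
```

```text
clk 20.35 slot-frame tcp mm [  45.8 -101.9] z 39.6 yaw -10.94 tilt vec [-0.002 -0.023] open 0.002 F slot [-0.4 -2.3] 0.3 Mz -0.0
```

play_rows([
  {"jaw": 1.0, "dx": 0, "dy": -0.005, "dz": 0, "yaw": 0},
  {"jaw": 1.0, "dx": 0, "dy": -0.005, "dz": 0, "yaw": 0},
  {"jaw": 1.0, "dx": 0, "dy": -0.005, "dz": 0, "yaw": 0},
  {"jaw": 1.0, "dx": 0, "dy": -0.005, "dz": 0, "yaw": 0},
  {"jaw": 1.0, "dx": 0, "dy": -0.004, "dz": 0, "yaw": 0},
])

```text
clock: 20.85
tool_pos: [0.6749, -0.0468, 0.0395]
eef_rot: [0.995, -0.095, 0.0, 0.011]
contact_force: [-0.8, -2.4, 0.9]
opening: 0.005
```

```bash
python3 q.py
```

```text
clk 20.85 slot-frame tcp mm [ 46.1 -75.2] z 39.5 yaw -10.9 tilt vec [-0.001 -0.022] open 0.005 F slot [-0.4 -2.5] 0.9 Mz -0.04
```

play_rows([
  {"jaw": 1.0, "dx": 0, "dy": -0.003, "dz": 0, "yaw": 0},
  {"jaw": 1.0, "dx": 0, "dy": -0.003, "dz": 0, "yaw": 0},
  {"jaw": 1.0, "dx": 0, "dy": -0.003, "dz": 0, "yaw": 0},
  {"jaw": 1.0, "dx": 0, "dy": -0.003, "dz": 0, "yaw": 0},
  {"jaw": 1.0, "dx": 0, "dy": -0.003, "dz": 0, "yaw": 0},
])

```text
clock: 21.35
tool_pos: [0.6764, -0.0396, 0.0397]
eef_rot: [0.995, -0.097, 0.0, 0.017]
contact_force: [-1.5, -7.0, 0.8]
opening: 0.005
```

```bash
python3 q.py
```

```text
clk 21.35 slot-frame tcp mm [ 46.1 -67.9] z 39.7 yaw -11.15 tilt vec [-0.003 -0.035] open 0.005 F slot [-0.1 -7.1] 0.8 Mz 0.02
```

play_rows([
  {"jaw": 1.0, "dx": 0, "dy": -0.005, "dz": 0, "yaw": 0},
  {"jaw": 1.0, "dx": 0, "dy": -0.005, "dz": 0, "yaw": 0},
  {"jaw": 1.0, "dx": 0, "dy": -0.005, "dz": 0, "yaw": 0},
  {"jaw": 1.0, "dx": 0, "dy": -0.002, "dz": 0, "yaw": 0},
  {"jaw": 1.0, "dx": 0, "dy": 0, "dz": 0, "yaw": 0},
])

```text
clock: 21.85
tool_pos: [0.6761, -0.0403, 0.0401]
eef_rot: [0.994, -0.103, -0.0, 0.029]
contact_force: [0.6, -1.7, 1.1]
opening: 0.008
```

```bash
python3 q.py
```

```text
clk 21.85 slot-frame tcp mm [ 45.9 -68.6] z 40.1 yaw -11.82 tilt vec [-0.007 -0.058] open 0.008 F slot [ 0.9 -1.5] 1.1 Mz 0.03
```

play_rows([
  {"jaw": 1.0, "dx": 0, "dy": 0.01, "dz": 0, "yaw": 0},
  {"jaw": 1.0, "dx": 0, "dy": 0.025, "dz": 0, "yaw": 0},
  {"jaw": 1.0, "dx": 0, "dy": 0.03, "dz": -0.01, "yaw": 0},
  {"jaw": 1.0, "dx": 0, "dy": 0.01, "dz": -0.03, "yaw": 0},
  {"jaw": 1.0, "dx": 0, "dy": 0, "dz": -0.045, "yaw": 0},
])

```text
clock: 22.35
tool_pos: [0.6567, -0.1017, 0.1224]
eef_rot: [0.995, -0.099, -0.009, 0.021]
contact_force: [0.6, -1.0, -0.1]
opening: 0.008
```

play_rows([
  {"jaw": 1.0, "dx": 0, "dy": 0.03, "dz": -0.045, "yaw": 0},
  {"jaw": 1.0, "dx": -0.02, "dy": 0.04, "dz": -0.02, "yaw": 0},
  {"jaw": 1.0, "dx": -0.02, "dy": 0.04, "dz": 0, "yaw": 0},
  {"jaw": 1.0, "dx": -0.02, "dy": 0.04, "dz": 0, "yaw": 0},
  {"jaw": 1.0, "dx": 0, "dy": 0.02, "dz": 0, "yaw": 0},
])

```text
clock: 22.85
tool_pos: [0.5707, -0.2482, 0.1993]
eef_rot: [0.996, -0.092, -0.002, 0.015]
contact_force: [1.0, -0.1, 1.1]
opening: 0.006
```

play_rows([
  {"jaw": 1.0, "dx": -0.03, "dy": 0.04, "dz": 0, "yaw": 0},
  {"jaw": 1.0, "dx": -0.03, "dy": 0.04, "dz": 0, "yaw": 0},
  {"jaw": 1.0, "dx": -0.03, "dy": 0.03, "dz": 0, "yaw": 0},
  {"jaw": 1.0, "dx": 0, "dy": 0.01, "dz": 0, "yaw": 0},
  {"jaw": 1.0, "dx": 0, "dy": 0, "dz": 0, "yaw": 0},
])

```text
clock: 23.35
tool_pos: [0.4615, -0.3486, 0.2029]
eef_rot: [0.996, -0.091, 0.001, 0.011]
contact_force: [-0.5, 0.0, 0.1]
opening: 0.006
```

```bash
python3 q.py; python3 - <<'E'
from h import *
th=np.deg2rad(-11.3);B=np.array([[np.cos(th),np.sin(th)],[-np.sin(th),np.cos(th)]])
for n in('side','top'):
  s=snap(n,n+'11.png');c=s['frame'][80:230,230:390,::-1]if n=='top' else s['frame'][120:240,200:360,::-1]
  cv2.imwrite('pics/%s11c.png'%n,cv2.resize(cv2.convertScaleAbs(c,alpha=1.3),None,fx=4,fy=4,interpolation=cv2.INTER_CUBIC))
  X=cloud(s).reshape(-1,3);xy=(X[:,:2]-[.6445,.036])@B.T*1000
  m=(X[:,2]>.056)&(X[:,2]<.072)&(xy[:,0]>0)&(xy[:,0]<140)&(xy[:,1]<26)&(xy[:,1]>-140)
  print(n,m.sum(),rect(xy[m]/1000))
  m=(X[:,2]>.01)&(X[:,2]<.05)&(xy[:,0]<-8)&(xy[:,0]>-240)&(abs(xy[:,1]-20)<60)
  print('wedge',rect(xy[m]/1000),xy[m].max(0))
E
```

```text
clk 23.35 slot-frame tcp mm [-104. -413.] z 202.9 yaw -10.41 tilt vec [-0.001 -0.022] open 0.006 F slot [-0.5 -0.1] 0.1 Mz -0.0
side 189 (array([ 63.8, -17.7]), array([113.1,  73.9]), 0.5)
wedge (array([-125.4,   22.1]), array([ 78.5, 199.8]), 89.7) [-25.45680246  61.77931758]
top 352 (array([ 68.1, -15. ]), array([ 72.3, 114.1]), 89.7)
wedge (array([-123.8,   23.4]), array([ 75.9, 197.6]), 89.8) [-24.95689064  61.51789016]
```

View pics/top11.png

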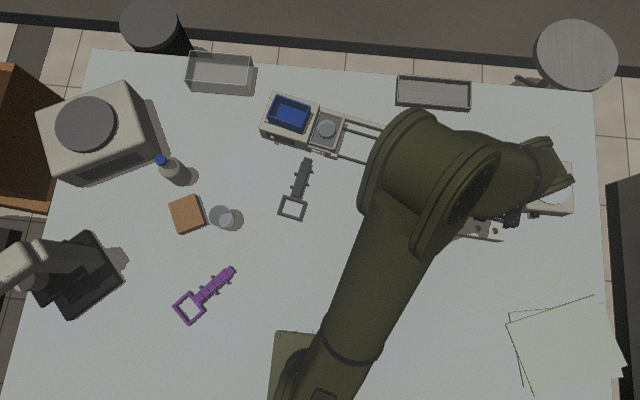

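View pics/side11c.png

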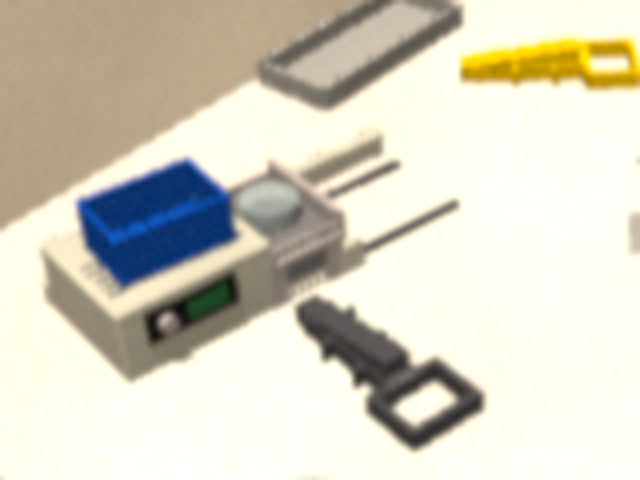

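View pics/top11c.png

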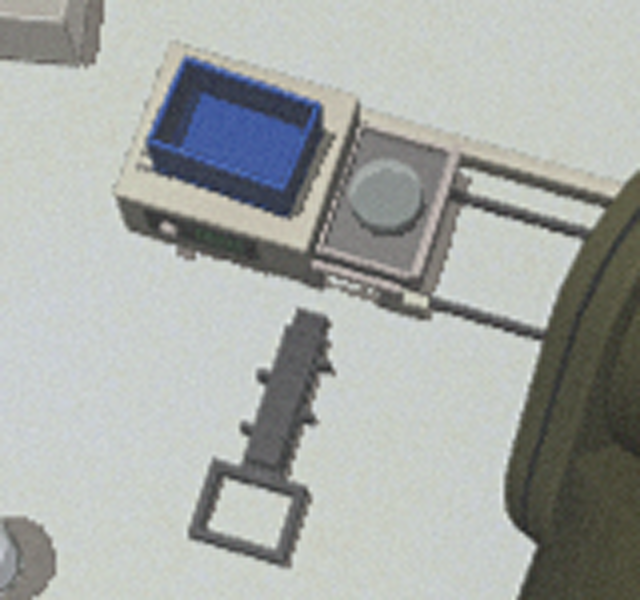

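```bash
python3 -c "
from h import *
print(r.finish_job())"
```

```text
the job is handed in; nothing more can be done
None
```

The wedge is out of the slot, lying flat on the bench, and the carriage is pushed home with its dish still in the pan. I handed the job in at about 23 s; no verdict is reported.

**Wedge:** I spread the fingers inside the loop to hold it. I then pulled right, left, right, left past the four teeth. The largest wrist force I read was about 13 N, when setting the wedge down, and about 6 N while it was in the catches. I only read the force at the end of each half-second move, so brief peaks could be missed. The wedge lifted slightly as it came free, so I lowered it to the bench before letting go.

**Carriage:** I pushed it at 2–3 N until it stopped dead at about 7 N.

**Last camera checks:**
- The nose lies about 25 mm outside the mouth, and the wedge's heights match it lying flat.
- The carriage moved about 65.5 mm by both cameras, out of a full travel of 66 mm.
- The dish looks centred in the pan.
- The tip box, beaker, bottle and slide box look unmoved. The arm hid the spatula and part of the tube rack from above, so I did not re-check those two. The closed fingers were about 18 cm up when they passed over there.
- The arm stands clear of everything, with about 0 N on the wrist.

**Disagreements:** The two cameras differed by about 2–3 mm on the slot and loop positions, and corners picked by hand differed by up to 9 mm. I settled this by feeling for the tooth stops.

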